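Fit the shelf in the tea display case and shut the door

ROBOT

A 6-joint arm with a two-finger parallel gripper is mounted at the origin on the work surface. World frame = base frame: x ahead of the robot, y to its left, z up, the work surface at z = 0. Lengths are in m, angles in degrees, forces in N, time in s.
With the tool pointing down it reaches from about 0.375 to 0.9 m from the base axis. Payload 3.1 kg.
Tool frame: the origin (TCP) lies at the very end of the fingers, on their centre line; the grasp point (between the pads) lies 19 mm behind it; z points along the fingers, y is the direction in which the jaws open and shut (so a half turn about z gives the same grasp; the last joint's range is limited). The gripper opens to 87 mm and grips with 3 to 60 N. Pads are 19 mm wide; open, the fingers measure 117 mm over their backs; the gripper's body (75 mm by 190 mm) begins 51 mm behind the grasp point.
Start: joints at [56.522, 30.224, 82.088, -0, 67.689, -10.227], TCP at [0.247, 0.574, 0.197] pointing down, gripper open.
Joint ranges: [-176.69, 176.69], [-43.24, 126.21], [12.49, 139.97], [-82, 262], [0, 151.66], [-163.58, 163.58]. Speed limits (degrees/s): [159.86, 159.86, 180, 180, 180, 180].

INTERFACE

Orientations are given as a 3x3 rotation matrix whose columns are the frame's x, y, z axes.
In Python, from rig import read_state, capture, hand_in gives the robot as it stands. The module is installed in compiled form; this text tells all that it offers.
- The arm moves only by the tool send_rows, never from a script. Its argument "moves" is one flat list of numbers, 7 for each row, row after row: the turn, a rotation vector about the world's x, y, z in degrees, then the shift along the world's x, y, z in cm, then the gripper's target within -1 to 1 (fully open at 1, half-way at 0, shut at -1). In form: [rx, ry, rz, tx, ty, tz, hand, rx, ry, rz, tx, ty, tz, hand, ...]. A call has 1 to 20 rows; each row shifts and turns the commanded pose from where the row before left it; what a row does not reach is not made up. A row lasts 1/10 s, in which the tool goes at most 50 mm and 8.59 degrees, less where a joint would pass 70% of its speed; a pose out of reach is approached as far as the arm can. A call with a gripper value outside its range is refused whole. The fingers move at their own pace and stop on an object; the grip force is fixed at half the most. Time passes only in rows, so rows that do not move let the fingers close. It gives the time, the measured TCP pose, the force and the opening at its end, in the units of the state.
- read_state(): the state, without advancing time (a new reading comes with each control period).
- capture(name): name is "side" or "top" or "wrist"; returns a dict with "pixels" (480x640x3 uint8, red, green, blue), "vertical_fov" (degrees; the focal length in pixels is half the picture's height over the tangent of half this angle, whatever the lens; pixels are square), "cx", "cy" (the principal point, pixels), "rvec" (rotation vector, rad) and "tvec" (3), from world to camera coordinates, as OpenCV has them. Camera axes: x right, y down, z forward; pixel columns grow to the right and rows downward; lengths in m; the calibration is good to about 2 mm. A picture is of the moment at which its call begins. There is no depth.
- hand_in(): hands the job in, once; it reports no verdict.
The state is a dict: "time_s": time; "joint_positions": joint angles; "qvel": joint speeds; "tau": joint torques, N m; "position": TCP position; "tcp_rot": TCP orientation; "force": force on the tool from outside, world axes, zero at the start; "moment": the same for the moment, N m; "opening": opening from 0.0 (shut) to 1.0 (fully open).
Only numpy, scipy, OpenCV 4.12 (cv2) and the standard library are available. Lean on these libraries where they do the work, as an engineer would, in place of code of your own. Each camera call takes 0.05 s, during which the arm holds its last target.

TASK

Slide the loose wooden shelf into the acrylic display case on the lowest pair of rails that clears the thing standing inside, with its grip tab towards the door side, and push it right back until it meets the back wall. Then swing the case door fully shut. Leave the thing in the case and all the other things on the table where they stand.

Things in the scene. Friction and masses are not known exactly. Their poses are not given: they have to be found in the camera images.
- case: Fixed clear acrylic case with aluminium rails, 190 deep (x) x 202 wide (y) x 231 mm high. Origin: centre of its underside. +x points from the open front inwards, z up. Front plane x = -92 mm, back wall's inner face x = +87.5, side walls' inner faces y = +-96, floor 6 mm thick, roof underside z = 226 (roof 5 mm thick, reaching to the front plane).
- rail0 (a point): Lowest of three rail pairs (level ledges along both side walls, 14 mm deep, 5 mm thick, from case x = -84 mm to the back wall): point midway between the two rails at the height of their top faces, 71 mm above the table, on the case's z axis.
- rail1 (a point): Middle rail pair, likewise; tops 111 mm above the table.
- rail2 (a point): Top rail pair, likewise; tops 151 mm above the table.
- shelf: Loose light wooden board 130 deep (x) x 184 wide (y) x 5 mm thick, with an upright grip tab at the middle of its front (-x) edge; about 0.13 kg. Origin: centre of the board's underside (board x from -65 to +65 mm). Starts flat on the table, tab towards the robot. When fully home its origin is at about x = +22 mm in the case's frame.
- tab (a point): Grip point in the shelf's tab, at x = -75, y = 0, z = 30 mm in the shelf's frame. The tab is a wooden block 28 mm along x (-89 to -61), 14 mm thick along y, from z = 0 to 50 mm; grip it across the 14 mm. With the shelf home the tab's front face is 25 mm inside the case's front plane, under the roof.
- door (a joint): Swing door of the case, rad: 0 = shut, grows as it opens towards the robot, up to 2.3. It starts wide open. It moves freely with a little friction, has no latch or spring and stays where it is left.
- door_hinge (a point): On the door's upright hinge axis, in the plane of the panel, at the front edge of the case's right-hand (-y) side. The shut panel runs from here along the case's +y; opening turns it counter-clockwise seen from above, so its outer face is pushed clockwise to shut it.
- door_handle (a point): Grip point of the door's aluminium bar handle, which stands 35 mm off the outer face near the free edge. The door is a clear panel 202 mm wide (from the hinge), 6 mm thick, from 6 to 228 mm above the table.
- cake_box: Silver aluminium cake box, square, 103 x 103 mm, 52 mm high. Origin: centre of its underside. One of cake box, tin and whisk holder stands on the case's floor, the other two on the low dark stand at the back left.
- tin: Red lacquered round tin, 87 mm across, 92 mm high. Origin: centre of its underside.
- whisk_holder: Waisted bamboo whisk holder, 72 mm across, 130 mm high. Origin: centre of its underside.
- teacup: White porcelain teacup, 84 mm across, 65 mm high, bystander. Origin: centre of its underside.
- bowl: Blue bowl, 120 mm across, 60 mm high, bystander. Origin: centre of its underside.
- jar: Amber glass jar, 70 mm across, 100 mm high, bystander. Origin: centre of its underside.
- scoop: Wooden tea spoon 170 mm long lying on the table, bystander. Origin: about its middle.

How it is judged:
By the outcome, as a careful person would: the job done as asked, in the order asked, and still so for the second after the job is handed in, with the robot touching nothing.
It also fails if it takes over 72 s, if anything falls off the work surface, if the arm or the gripper's body presses on something with over 40 N, if the wrist force passes 120 N, or if a joint passes its speed limit or range.

## Working session

There is one attempt and no reset: what is moved stays moved. The work goes in short steps, Python scripts to look and compute and a tool call to move; the robot and the scene stay as the last step left them, time stands still between calls to the robot, and variables do not carry over. Pictures are saved under pics/ and viewed, and the job is handed in when it is done.

Besides the shell and the picture viewer there is one more tool, called after "Call:" in YAML: its name, and indented under it one key for each argument. send_rows: Moves the arm, as the interface text tells. Its arguments: {"type":"object","properties":{"moves":{"type":"array","items":{"type":"number"}}},"required":["moves"]}

```bash
mkdir -p pics
cat > h.py <<'E'
import numpy as np, cv2
from rig import read_state, capture
def snap(n,f):
    c=capture(n); cv2.imwrite(f'pics/{f}.png',c['pixels'][:,:,::-1]); 
    np.savez(f'pics/{f}.npz',**c); return c
def K(c):
    f=240/np.tan(np.radians(c['vertical_fov'])/2)
    return np.array([[f,0,c['cx']],[0,f,c['cy']],[0,0,1.]])
def ld(f): return dict(np.load(f'pics/{f}.npz'))
def proj(c,P):
    return cv2.projectPoints(np.array(P,float).reshape(-1,3),c['rvec'],c['tvec'],K(c),None)[0].reshape(-1,2)
def ray(c,uv,z):
    R=cv2.Rodrigues(c['rvec'])[0]; o=-R.T@np.ravel(c['tvec'])
    d=R.T@np.linalg.inv(K(c))@np.array([uv[0],uv[1],1.]); return o+d*(z-o[2])/d[2]
def crop(f,x,y,w,h,s,out):
    im=cv2.imread(f'pics/{f}.png')[y:y+h,x:x+w]; cv2.imwrite(f'pics/{out}.png',cv2.resize(im,None,fx=s,fy=s,interpolation=cv2.INTER_CUBIC))
E
python3 - <<'E'
from h import *
for n in ['side','top','wrist']:
    c=snap(n,n+'0'); R=cv2.Rodrigues(c['rvec'])[0]; print(n,c['vertical_fov'],c['cx'],c['cy'],-R.T@np.ravel(c['tvec']),R[2])
print(read_state())
E
```

```text
side 51.277912541013905 318.53681614494866 237.018591436775 [0.20168876 0.06833791 1.42679323] [ 0.27839058 -0.11261095 -0.95384352]
top 56.164718859275695 317.420198032114 246.93445616073151 [ 0.53147162 -0.09581155  1.24278918] [ 0.06953763  0.02838878 -0.99717531]
wrist 62.62563850208234 313.30701386362404 235.90136676906818 [0.18614197 0.60061468 0.38353127] [ 0.22230108 -0.09689474 -0.97015135]
{'time_s': 0.15, 'joint_positions': array([ 5.65223583e+01,  3.02683240e+01,  8.21408939e+01,  4.09233409e-04,
        6.76876189e+01, -1.02264384e+01]), 'qvel': array([ 0.02181887, -0.21129514, -0.19357884,  0.05193754,  0.01615594,
       -0.01202623]), 'tau': array([ 7.77005562e-05, -4.40432918e+01, -1.76843083e+01,  6.33555581e-02,
        5.52652893e-02, -9.30381225e-05]), 'position': array([0.24634868, 0.57374053, 0.19667175]), 'tcp_rot': array([[-9.18781703e-01,  3.94764870e-01, -9.37801921e-04],
       [ 3.94765865e-01,  9.18780678e-01, -1.40608725e-03],
       [ 3.06560435e-04, -1.66209942e-03, -9.99998572e-01]]), 'force': array([ 0.50349509,  0.40659099, -0.08735591]), 'moment': array([ 0.05216717, -0.00811989, -0.05830145]), 'opening': 1.0002194701768425}
```

View pics/side0.png

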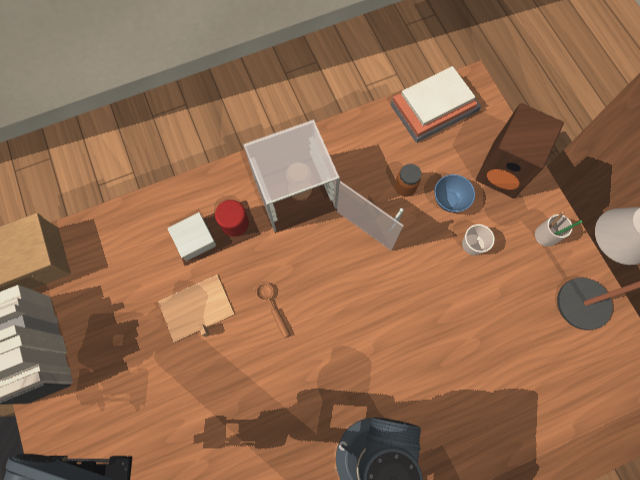

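View pics/top0.png

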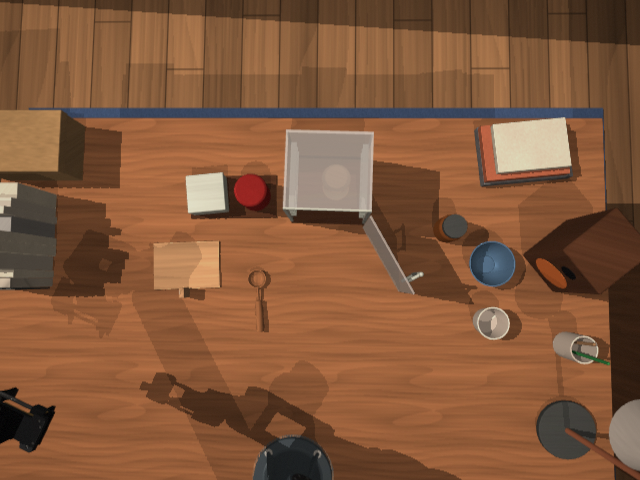

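View pics/wrist0.png

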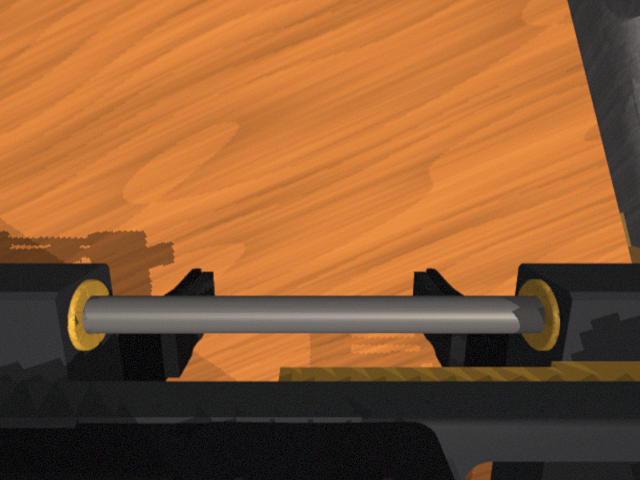

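The case holds the pale waisted whisk holder (top ≈ (336,178)), since the cake box and tin stand outside. Its top is at 136 mm, so rail2 (151 mm) is the right one. I'll enlarge the crops to measure.

Run:
```python
from h import *
crop('top0',140,220,150,130,5,'a1'); crop('top0',270,115,160,115,5,'a2'); crop('side0',150,260,150,100,5,'a3'); crop('side0',235,110,180,145,4,'a4'); crop('top0',350,200,130,110,6,'a5')
```

```text
(no output)
```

View pics/a1.png

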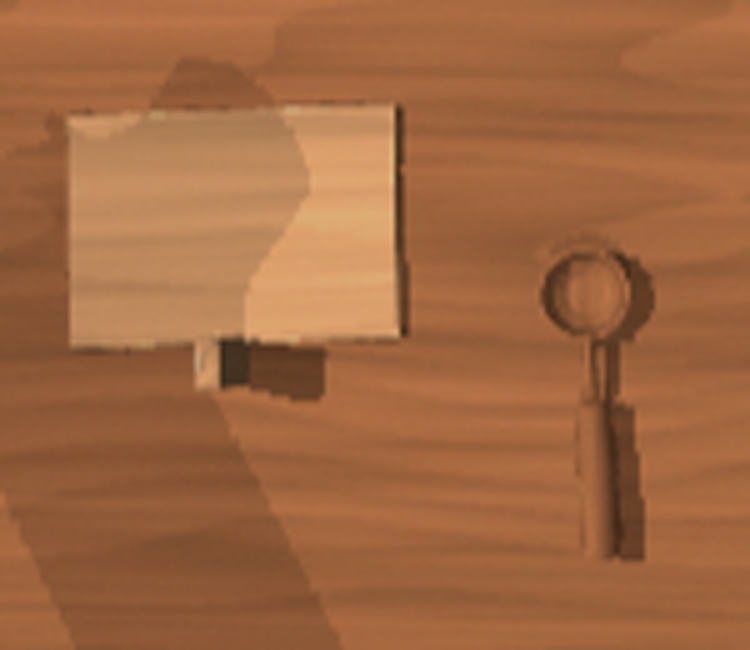

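View pics/a2.png

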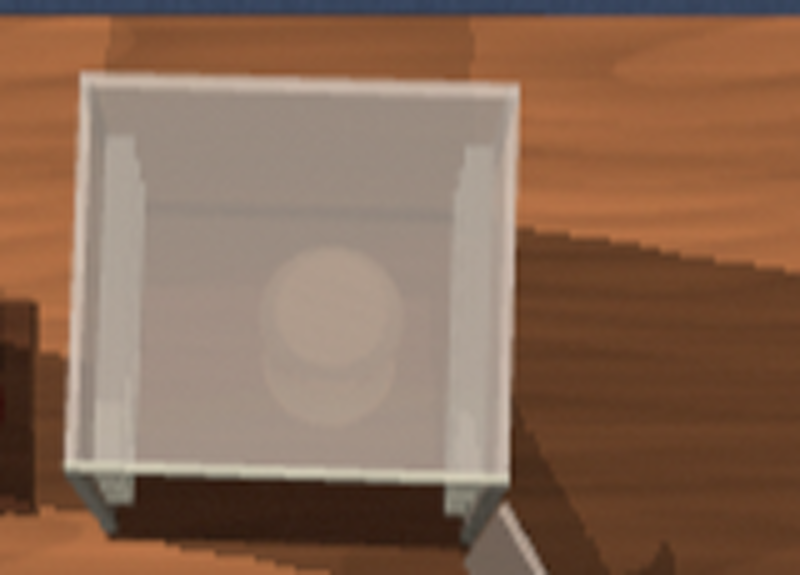

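View pics/a3.png

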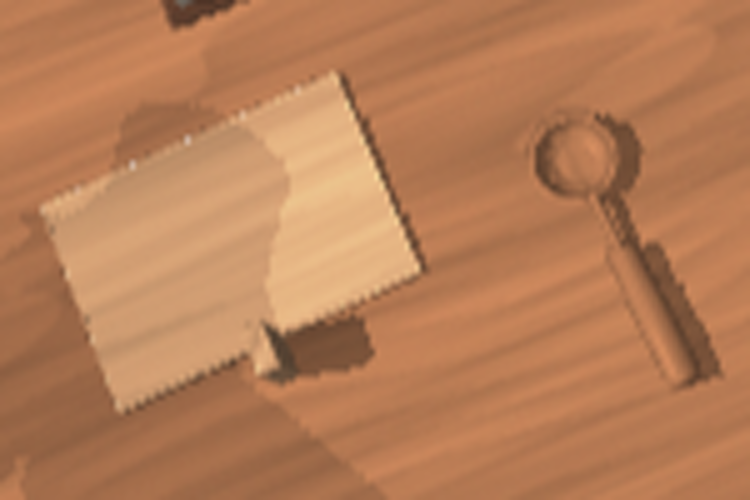

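View pics/a4.png

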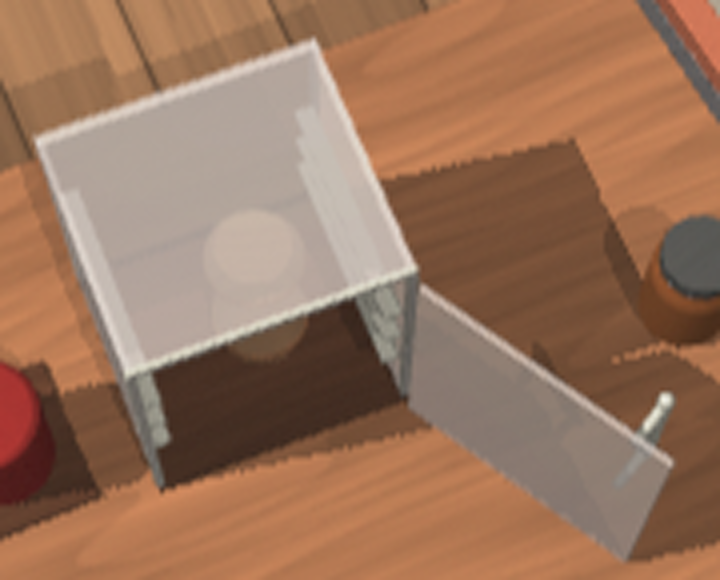

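View pics/a5.png

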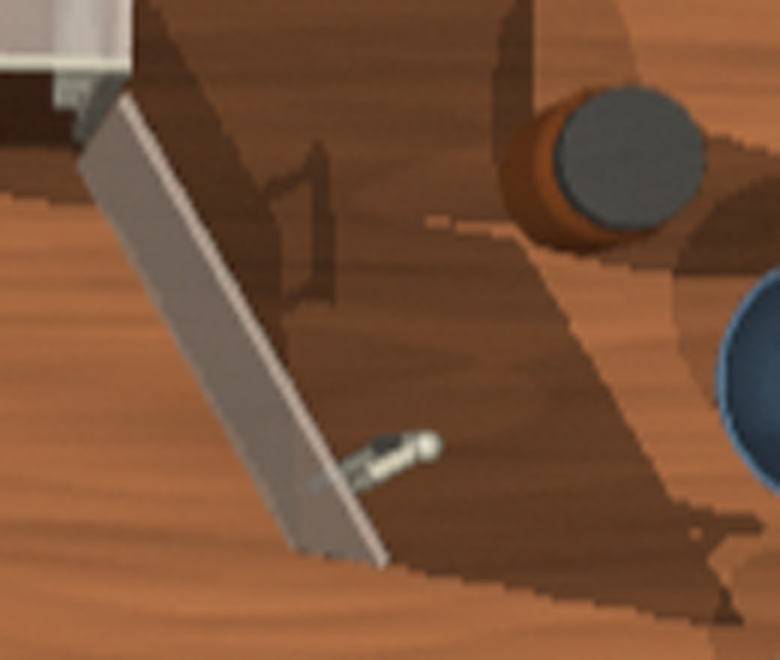

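```bash
cat >> h.py <<'E'
from scipy.optimize import least_squares
def T(p,P):
    P=np.array(P,float); c,s=np.cos(p[2]),np.sin(p[2])
    return np.c_[p[0]+c*P[:,0]-s*P[:,1], p[1]+s*P[:,0]+c*P[:,1], P[:,2]]
E
python3 - <<'E'
from h import *
t=ld('top0'); s=ld('side0')
A=lambda L,o,k: np.array(L,float)/k+np.array(o)
ct=A([(82,74),(518,87),(67,466),(508,480)],(270,115),5); cs=A([(38,140),(316,41),(130,374),(416,270)],(235,110),4)
def f(p):
    P=T(p,[(p[3],.101,.231),(p[3],-.101,.231),(-.092,.101,.231),(-.092,-.101,.231)])
    return np.r_[(proj(t,P)-ct).ravel(),(proj(s,P)-cs).ravel()]
r=least_squares(f,[.7,0,0,.095]); print('case',r.x,np.degrees(r.x[2]));print(f(r.x).round(1).reshape(-1,2)); case=r.x
st=A([(67,117),(398,104),(400,338),(70,348)],(140,220),5); ss=A([(42,209),(338,72),(424,268),(122,410)],(150,260),5)
def g(p):
    P=T(p,[(.065,.092,.005),(.065,-.092,.005),(-.065,-.092,.005),(-.065,.092,.005)])
    return np.r_[(proj(t,P)-st).ravel(),(proj(s,P)-ss).ravel()]
r=least_squares(g,[.45,.2,0]); print('shelf',r.x,np.degrees(r.x[2]));print(g(r.x).round(1).reshape(-1,2))
print('tab',T(r.x,[(-.075,0,.03)]))
for uv in [(196,390),(219,390)]: print('tabtopfront', ray(t,A([uv],(140,220),5)[0],.05))
print('exp',T(r.x,[(-.089,.007,.05),(-.089,-.007,.05)]))
for uv in [(125,95),(387,565)]: print('door top', ray(t,A([uv],(350,200),6)[0],.228))
for uv in [(672,462)]: print('door side', ray(s,A([uv],(235,110),4)[0],.228))
print('hinge',T(case,[(-.092,-.101,.228)]))
for uv in [(430,447)]: print('handle', [ray(t,A([uv],(350,200),6)[0],z) for z in (.1,.15,.2)])
for uv in [(666,398)]: print('handle s', [ray(s,A([uv],(235,110),4)[0],z) for z in (.1,.15,.2)])
np.savez('pose.npz',case=case,shelf=r.x)
# whisk top
print('whisk', T(case,[(0,0,0)]), ray(t,A([(337,306)],(270,115),5)[0],.136))
E
```

```text
case [ 0.77711949 -0.0899947  -0.02451653  0.08937284] -1.4046936611490994
[[-0.6  1.1]
 [ 0.2  0.9]
 [-0.8  0.8]
 [ 0.   0.9]
 [-0.8 -1.3]
 [ 0.3 -1.3]
 [-0.7 -0.8]
 [ 0.7 -1.5]]
shelf [0.5612204  0.30286642 0.0479256 ] 2.7459345056991036
[[-0.3  0.5]
 [-0.9  0.6]
 [-0.3  0.7]
 [-0.4  1.1]
 [-0.  -1.6]
 [ 0.1 -1.4]
 [ 0.3 -0.5]
 [ 0.1 -0.3]]
tab [[0.48630652 0.29927338 0.03      ]]
tabtopfront [0.4749174  0.30447045 0.05      ]
tabtopfront [0.47507466 0.29212632 0.05      ]
exp [[0.47198724 0.30559464 0.05      ]
 [0.47265794 0.29161071 0.05      ]]
door top [ 0.6740417  -0.18717671  0.228     ]
door top [ 0.49861765 -0.28495878  0.228     ]
door side [ 0.4959259  -0.28165447  0.228     ]
hinge [[ 0.68267122 -0.18870905  0.228     ]]
handle [array([ 0.54403793, -0.3269511 ,  0.1       ]), array([ 0.54348812, -0.31683815,  0.15      ]), array([ 0.54293831, -0.30672519,  0.2       ])]
handle s [array([ 0.57204599, -0.33601542,  0.1       ]), array([ 0.55808914, -0.32077743,  0.15      ]), array([ 0.54413228, -0.30553943,  0.2       ])]
whisk [[ 0.77711949 -0.0899947   0.        ]] [ 0.78581455 -0.11206649  0.136     ]
```

Call:
send_rows:
  moves: [0,0,-7.7,1.2,-1.375,0,1,0,0,-7.7,1.2,-1.375,0,1,0,0,-7.7,1.2,-1.375,0,1,0,0,-7.7,1.2,-1.375,0,1,0,0,-7.7,1.2,-1.375,0,1,0,0,-7.7,1.2,-1.375,0,1,0,0,-7.7,1.2,-1.375,0,1,0,0,-7.7,1.2,-1.375,0,1,0,0,-7.7,1.2,-1.375,0,1,0,0,-7.7,1.2,-1.375,0,1,0,0,-7.7,1.2,-1.375,0,1,0,0,-7.7,1.2,-1.375,0,1,0,0,-7.7,1.2,-1.375,0,1,0,0,-7.7,1.2,-1.375,0,1,0,0,-7.7,1.2,-1.375,0,1,0,0,-7.7,1.2,-1.375,0,1,0,0,-7.7,1.2,-1.375,0,1,0,0,-7.7,1.2,-1.375,0,1,0,0,-7.7,1.2,-1.375,0,1,0,0,-7.7,1.2,-1.375,0,1]

```text
time_s: 2.15
position: [0.4868, 0.2986, 0.1971]
tcp_rot: [[0.999, 0.042, -0.001], [0.042, -0.999, -0.0], [-0.001, 0.0, -1.0]]
force: [0.1, -0.1, -0.6]
opening: 0.999
```

Run:
```python
from h import *
c=snap('wrist','w1'); s=read_state(); print(s['position'],s['tcp_rot'].round(4),s['joint_positions'].round(1),s['time_s'])
sh=np.load('pose.npz')['shelf']
print(proj(c,T(sh,[(-.089,.007,.05),(-.089,-.007,.05),(-.061,.007,.05),(-.061,-.007,.05)])))
```

```text
[0.48928491 0.29656807 0.19721561] [[ 0.9993  0.0371  0.0017]
 [ 0.0371 -0.9993 -0.0017]
 [ 0.0016  0.0018 -1.    ]] [ 2.01e+01  2.61e+01  8.99e+01 -1.00e-01  6.39e+01  1.08e+02] 2.2
[[305.61880029 232.74500451]
 [321.68893489 232.64048675]
 [305.23781898 200.87905079]
 [321.63316608 200.76923698]]
```

View pics/w1.png

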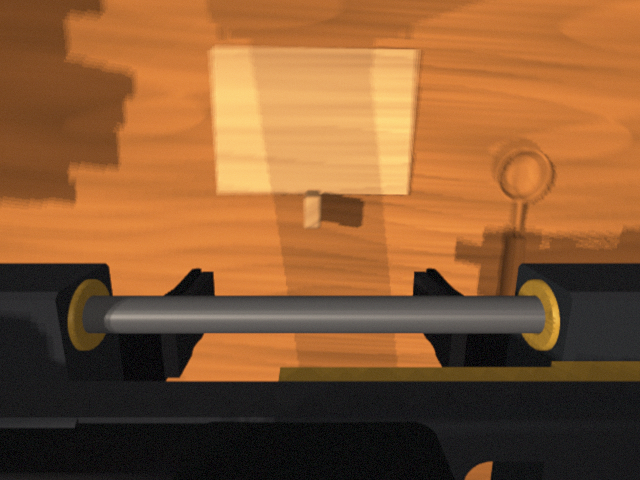

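Call:
send_rows:
  moves: [0,0,0,0,0,0,1,0,0,0,0,0,0,1,0,0,0,0,0,0,1]

```text
time_s: 2.5
position: [0.4858, 0.2999, 0.1974]
tcp_rot: [[0.999, 0.05, -0.001], [0.05, -0.999, 0.0], [-0.001, -0.0, -1.0]]
force: [0.7, 0.2, -0.4]
opening: 1.0
```

Run:
```python
from h import *
c=snap('wrist','w2'); s=read_state(); print(s['position'],s['tcp_rot'].round(4),s['time_s'])
crop('w2',190,30,250,210,3,'w2c')
```

```text
[0.48591023 0.29989863 0.1974058 ] [[ 9.987e-01  5.010e-02 -4.000e-04]
 [ 5.010e-02 -9.987e-01  1.000e-04]
 [-4.000e-04 -1.000e-04 -1.000e+00]] 2.55
```

View pics/w2c.png

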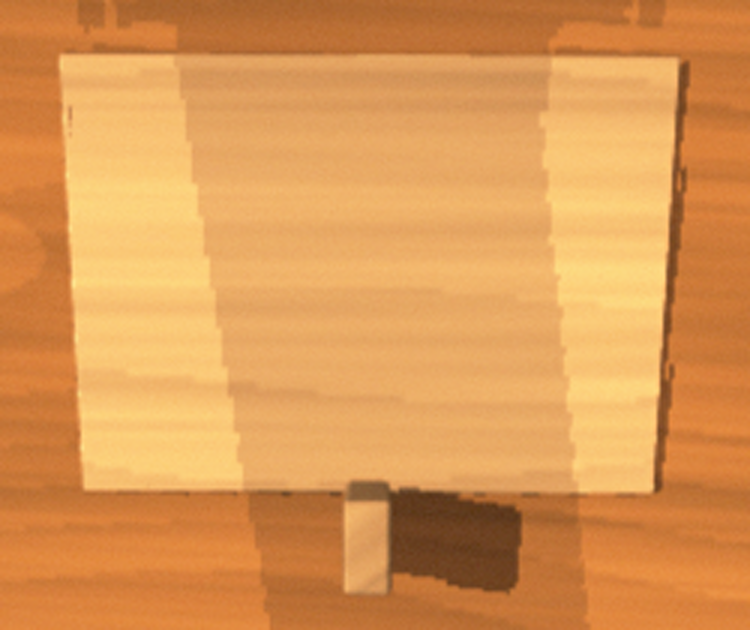

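Run:
```python
from h import *
c=ld('w2'); 
uv=np.array([(61,55),(681,58),(655,492),(84,489),(344,594),(391,594),(344,500),(391,500)],float)/3+(190,30)
P=[(.065,.092,.005),(.065,-.092,.005),(-.065,-.092,.005),(-.065,.092,.005),(-.089,.007,.05),(-.089,-.007,.05),(-.061,.007,.05),(-.061,-.007,.05)]
f=lambda p:(proj(c,T(p,P))-uv).ravel()
r=least_squares(f,[.56,.3,0]); print(r.x,np.degrees(r.x[2]),f(r.x).round(1)); print(T(r.x,[(-.077,0,.03),(-.075,0,.05)]))
```

```text
[0.56364265 0.30478102 0.04348508] 2.4915116318835655 [-0.7 -1.2  0.5 -1.  -0.2  0.5 -0.5  0.5 -0.1  0.7  0.3  0.8 -0.1  0.
  0.6  0.1]
[[0.48671544 0.30143372 0.03      ]
 [0.48871355 0.30152066 0.05      ]]
```

Call:
send_rows:
  moves: [0,0,-0.3,0.1,0.1,-2.2,1,0,0,0,0,0,-2.2,1,0,0,0,0,0,-2.2,1,0,0,0,0,0,-2.2,1,0,0,0,0,0,-2.2,1,0,0,0,0,0,-2.2,1,0,0,0,0,0,-2.2,1,0,0,0,0,0,-2.2,1,0,0,0,0,0,-0.2,1,0,0,0,0,0,0,1,0,0,0,0,0,0,1,0,0,0,0,0,0,-1,0,0,0,0,0,0,-1,0,0,0,0,0,0,-1,0,0,0,0,0,0,-1,0,0,0,0,0,0,-1,0,0,0,0,0,0,-1,0,0,0,0,0,0,-1,0,0,0,0,0,0,-1]

```text
time_s: 4.45
position: [0.4876, 0.3002, 0.0194]
tcp_rot: [[0.999, 0.043, -0.0], [0.043, -0.999, -0.0], [-0.0, 0.0, -1.0]]
force: [-0.4, -0.3, 0.0]
opening: 0.356
```

Run:
```python
from h import *
c=snap('wrist','w3');c=snap('top','t3'); s=read_state(); print(s['position'],s['opening'],s['force'],s['time_s'])
crop('t3',100,200,250,170,3,'t3c')
```

```text
[0.48766789 0.30021244 0.019381  ] 0.26313729868985836 [0.72436358 0.13753407 0.21867524] 4.55
```

View pics/w3.png

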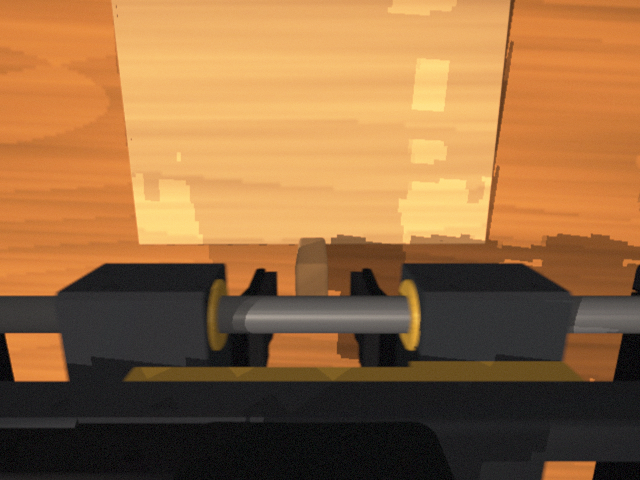

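Call:
send_rows:
  moves: [0,0,0,0,0,0,-1,0,0,0,0,0,0,-1,0,0,0,0,0,0,-1,0,0,0,0,0,0,-1,0,0,0,0,0,0.5,-1,0,0,0,0,0,1.5,-1,0,0,0,0,0,2,-1,0,0,0,0,0,2,-1,0,0,0,0,0,2,-1,0,0,0,0,0,2,-1,0,0,0,0,0,2,-1,0,0,0,0,0,2,-1,0,0,0,0,0,1,-1,0,0,0,0,0,0,-1,0,0,0,0,0,0,-1]

```text
time_s: 6.05
position: [0.487, 0.3, 0.1689]
tcp_rot: [[0.999, 0.043, -0.001], [0.043, -0.999, -0.0], [-0.001, 0.0, -1.0]]
force: [-0.5, -0.4, -2.3]
opening: 0.153
```

Run:
```python
from h import *
c=snap('wrist','w4');c=snap('top','t4');c=snap('side','s4'); s=read_state(); print(s['position'],s['opening'],s['force'],s['moment'],s['time_s'])
crop('t4',100,180,260,190,3,'t4c');crop('s4',100,200,260,190,3,'s4c')
```

```text
[0.48674225 0.2998501  0.16817609] 0.15415268369856183 [ 0.80846885 -0.21398349 -2.24446207] [-0.06320737  0.26096513 -0.01603136] 6.2
```

View pics/w4.png

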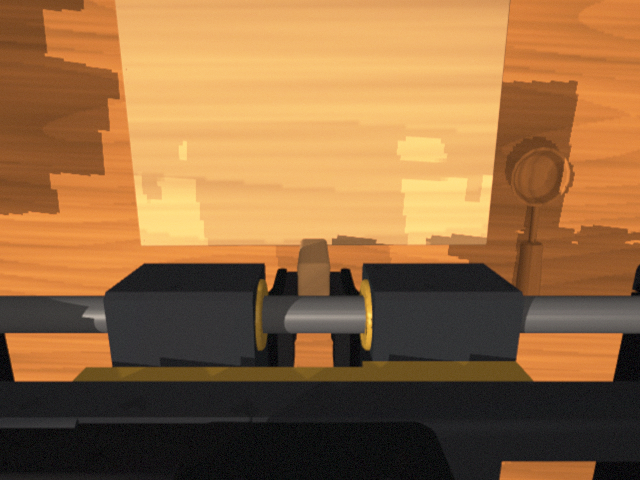

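View pics/t4c.png

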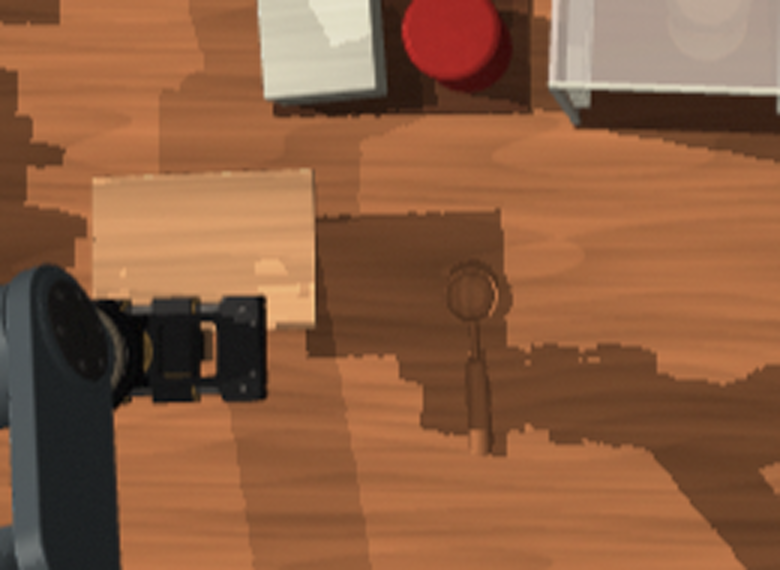

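View pics/s4c.png

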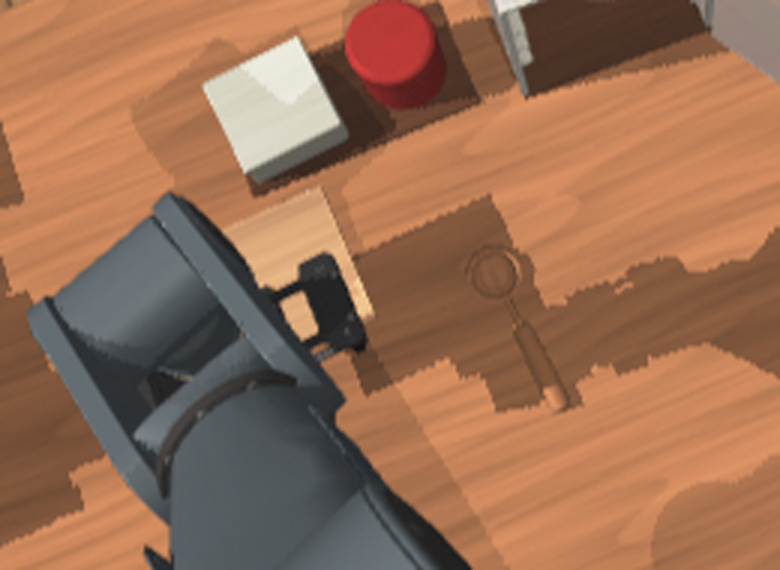

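Run:
```python
from h import *
ims=[]
for n in ['w3','w4']:
    im=cv2.imread(f'pics/{n}.png')
    a=np.hstack([im[0:40,95:145],im[0:40,485:535]]); b=np.hstack([im[220:260,115:165],im[220:260,465:515]])
    ims.append(np.vstack([a,b]))
cv2.imwrite('pics/cmp.png',cv2.resize(np.hstack(ims),None,fx=4,fy=4,interpolation=cv2.INTER_CUBIC))
```

```text
(no output)
```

View pics/cmp.png

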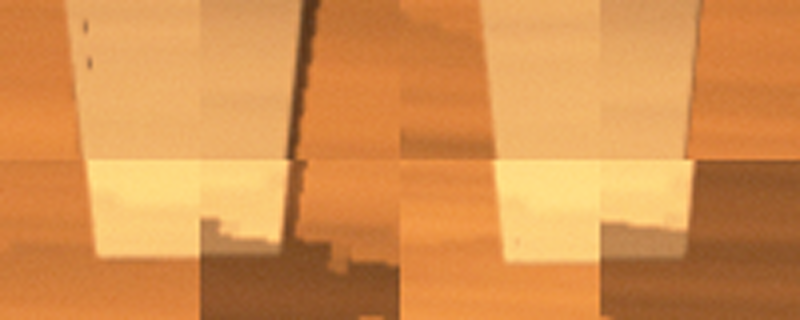

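Run:
```python
from h import *
obs={'w3':[(111.5,510.5),(139.3,485.3,243.7)],'w4':[(115,509.5),(141,486.5,245.5)]}
W={'w3':([.4877,.3002,.0194]),'w4':([.48674,.29985,.16818])}
for n in obs:
    c=ld(n); p0=np.array(W[n]); yaw=np.radians(2.47)
    def pts(p,L):  # p: pitch, dx, dz, dy(y), dyaw ; L shelf-frame; rotated about grip (-.077,0,.038)
        L=np.array(L,float)-(-.077,0,.038)
        cp,sp=np.cos(p[0]),np.sin(p[0])
        Q=np.c_[cp*L[:,0]+sp*L[:,2],L[:,1],-sp*L[:,0]+cp*L[:,2]]
        y=yaw+p[4]; Q=np.c_[np.cos(y)*Q[:,0]-np.sin(y)*Q[:,1],np.sin(y)*Q[:,0]+np.cos(y)*Q[:,1],Q[:,2]]
        return p0+(0,0,.019)+Q+np.array([p[1]*np.cos(yaw)-p[3]*np.sin(yaw),p[1]*np.sin(yaw)+p[3]*np.cos(yaw),p[2]])
    def f(p):
        (l,r),(bl,br,v)=obs[n]
        F=proj(c,pts(p,[(-.065,.092,.005),(-.065,-.092,.005)]))
        out=list((F-[(bl,v),(br,v)]).ravel())
        for sgn,u in((1,l),(-1,r)):
            E=proj(c,pts(p,[(x,sgn*.092,.005) for x in np.linspace(-.06,.065,26)]))
            out.append(np.polyval(np.polyfit(E[:,1],E[:,0],1),0)-u)
        return out
    r=least_squares(f,np.zeros(5)); print(n,np.degrees(r.x[0]),r.x[1:4]*1000,np.degrees(r.x[4]),np.round(r.fun,2))
```

```text
w3 0.1944586946887223 [-0.58292062 -1.56017109  1.57929227] 0.03605053815446904 [-0.25  0.35 -0.25 -0.35  0.21  0.22]
w4 1.3582834946544136 [-0.6374097  -0.70026284  0.92280549] 0.07852828613647198 [-0.35  0.5  -0.35 -0.5   0.31  0.31]
```

Call:
send_rows:
  moves: [0,-0.1,-0.2,0.15,-0.6,0.3,-1,0,-0.1,-0.2,0.15,-1.2,0.3,-1,0,-0.1,-0.2,0.15,-1.8,0.3,-1,0,-0.1,-0.2,0.15,-2.4,0,-1,0,-0.1,-0.2,0.15,-2.4,0,-1,0,-0.1,-0.2,0.15,-2.4,0,-1,0,-0.1,-0.2,0.15,-2.4,0,-1,0,-0.1,-0.2,0.15,-2.4,0,-1,0,-0.1,-0.2,0.15,-2.4,0,-1,0,-0.1,-0.2,0.15,-2.4,0,-1,0,-0.1,-0.2,0.15,-2.4,0,-1,0,-0.1,-0.2,0.15,-2.4,0,-1,0,0,-0.2,0.15,-2.4,0,-1,0,0,-0.2,0.15,-2.4,0,-1,0,0,-0.2,0.15,-2.4,0,-1,0,0,-0.2,0.2,-2.4,0,-1,0,0,-0.2,0.2,-1.8,0,-1,0,0,-0.2,0.2,-1.2,0,-1,0,0,-0.3,0.1,-0.6,0,-1,0,0,0,0,0,0,-1]

```text
time_s: 8.2
position: [0.5172, -0.0845, 0.1785]
tcp_rot: [[0.999, -0.027, 0.021], [-0.027, -1.0, -0.001], [0.021, 0.0, -1.0]]
force: [-0.2, -0.1, -1.4]
opening: 0.154
```

Call:
send_rows:
  moves: [0,0,0,0,0,0,-1,0,0,0,0,0,0,-1,0,0,0,0,0,0,-1]

```text
time_s: 8.5
position: [0.517, -0.083, 0.1784]
tcp_rot: [[0.999, -0.024, 0.021], [-0.024, -1.0, -0.001], [0.021, 0.0, -1.0]]
force: [-0.7, -0.3, -2.0]
opening: 0.151
```

Run:
```python
from h import *
c=snap('wrist','w5');c=snap('top','t5');c=snap('side','s5'); s=read_state(); print(s['position'],s['tcp_rot'].round(4),s['opening'],s['force'],s['time_s'])
crop('t5',260,110,200,160,4,'t5c');crop('s5',220,110,200,150,4,'s5c')
```

```text
[ 0.51714184 -0.0832927   0.17846156] [[ 9.995e-01 -2.450e-02  2.090e-02]
 [-2.450e-02 -9.997e-01 -9.000e-04]
 [ 2.090e-02  4.000e-04 -9.998e-01]] 0.15324673176107 [ 0.25716464 -0.85062019 -1.6811906 ] 8.65
```

View pics/w5.png

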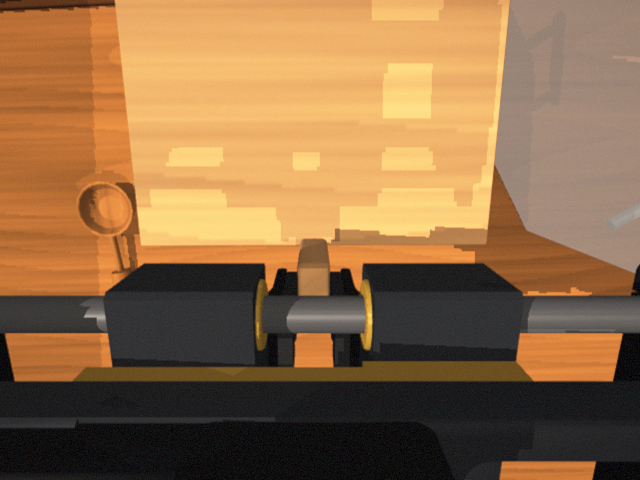

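View pics/t5c.png

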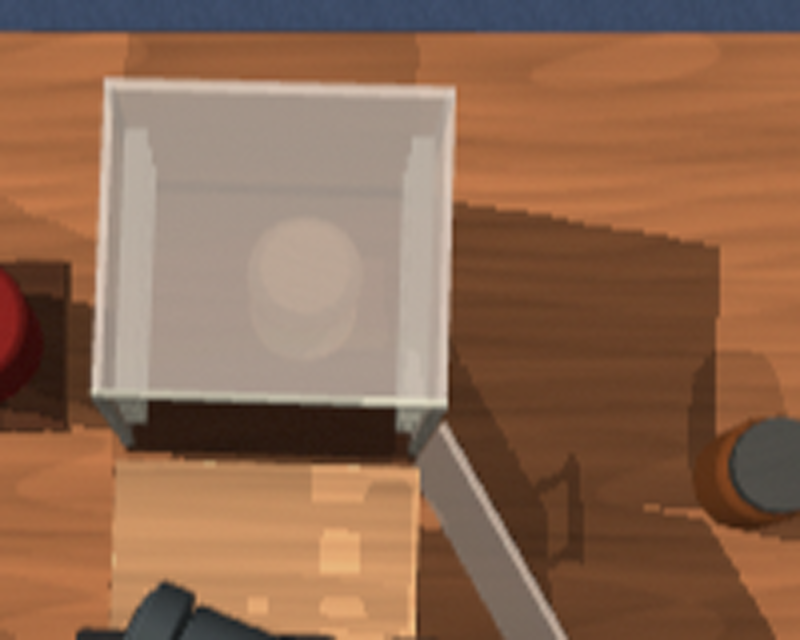

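View pics/s5c.png

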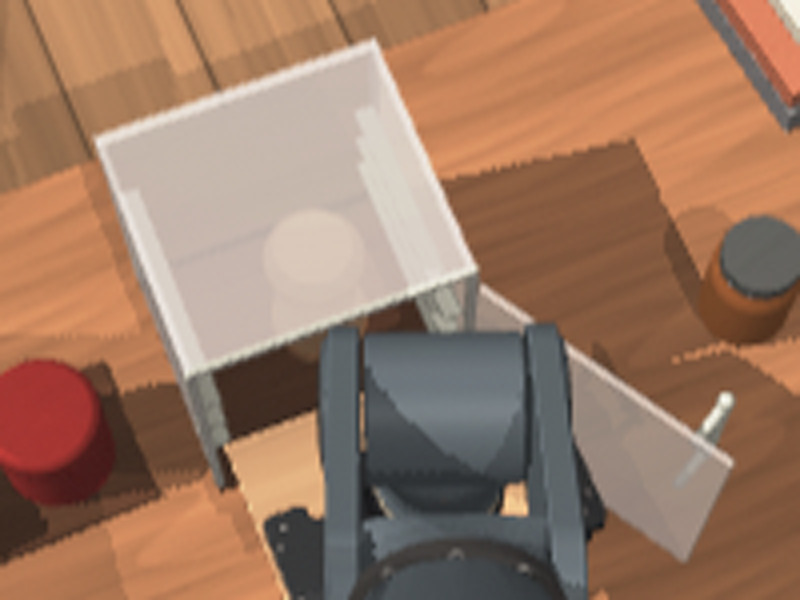

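Run:
```python
from h import *
t=ld('t5')
A=lambda uv: np.array(uv,float)/4+(260,110)
z=.1784-.0185+.005
sl,sr=[ray(t,A(u),z) for u in((115,462),(420,467))]
sl2,sr2=[ray(t,A(u),z) for u in((111,600),(417,600))]
r=[ray(t,A(u),.231) for u in((93,397),(446,409),(106,78),(455,89))]
print(sl,sr,np.linalg.norm(sl-sr)); print(r, np.linalg.norm(r[0]-r[1]))
fl,fr,bl,br=r
ax=((bl+br)-(fl+fr)); ax/=np.linalg.norm(ax); print('case yaw',np.degrees(np.arctan2(ax[1],ax[0])), 'front edge dir',np.degrees(np.arctan2((fl-fr)[0]*-1,(fl-fr)[1])))
print('shelf yaw',np.degrees(np.arctan2(-(sl-sr)[0],(sl-sr)[1])))
n=np.array([-ax[1],ax[0],0]); print('lat', n@((sl+sr)/2-(fl+fr)/2),'lateral wrt all',n@((sl+sr)/2-(fl+fr+bl+br)/4),'gap x',ax@((fl+fr)/2-(sl+sr)/2))
# state-predicted
print('tcp-pred lead mid', np.array([.5171,-.0833])+.142*np.array([np.cos(-.0245),np.sin(-.0245)]), (sl+sr)/2)
# rail ends at z .151 seen below roof: case floor-level front side wall
```

```text
[0.65786867 0.00474835 0.1649    ] [ 0.65636801 -0.17896462  0.1649    ] 0.18371909328346225
[array([0.68717461, 0.01170944, 0.231     ]), array([ 0.68179083, -0.1883824 ,  0.231     ]), array([0.87234645, 0.00733116, 0.231     ]), array([ 0.86636465, -0.19293123,  0.231     ])] 0.20016425712258465
case yaw -1.3830773634428448 front edge dir -1.541257252088935
shelf yaw -0.46801269737369594
lat 0.0005674905705873302 lateral wrt all 0.0005674905705873223 gap x 0.027386055884526615
tcp-pred lead mid [ 0.65905738 -0.08677865] [ 0.65711834 -0.08710814  0.1649    ]
```

Call:
send_rows:
  moves: [0,0,0,0.5,-0.05,0,-1,0,0,0,1,-0.03,0,-1,0,0,0,1,-0.03,0,-1,0,0,0,1,-0.02,0,-1,0,0,0,1,-0.03,0,-1,0,0,0,1,-0.02,0,-1,0,0,0,1,-0.03,0,-1,0,0,0,0.5,-0.02,0,-1,0,0,0,0,0,0,-1,0,0,0,0,0,0,-1]

```text
time_s: 9.65
position: [0.5868, -0.0859, 0.1782]
tcp_rot: [[0.999, -0.025, 0.02], [-0.025, -1.0, -0.001], [0.02, 0.0, -1.0]]
force: [-0.2, -0.2, -2.6]
opening: 0.155
```

Run:
```python
from h import *
c=snap('top','t6');c=snap('wrist','w6'); s=read_state(); print(s['position'],s['opening'],s['force'],s['moment'],s['time_s'])
crop('t6',260,110,200,160,4,'t6c')
```

```text
[ 0.5865341  -0.08592007  0.17833103] 0.15067468222308872 [ 0.37787131 -0.23848674 -1.3671671 ] [-0.01038267  0.26580962  0.01550742] 9.75
```

View pics/t6c.png

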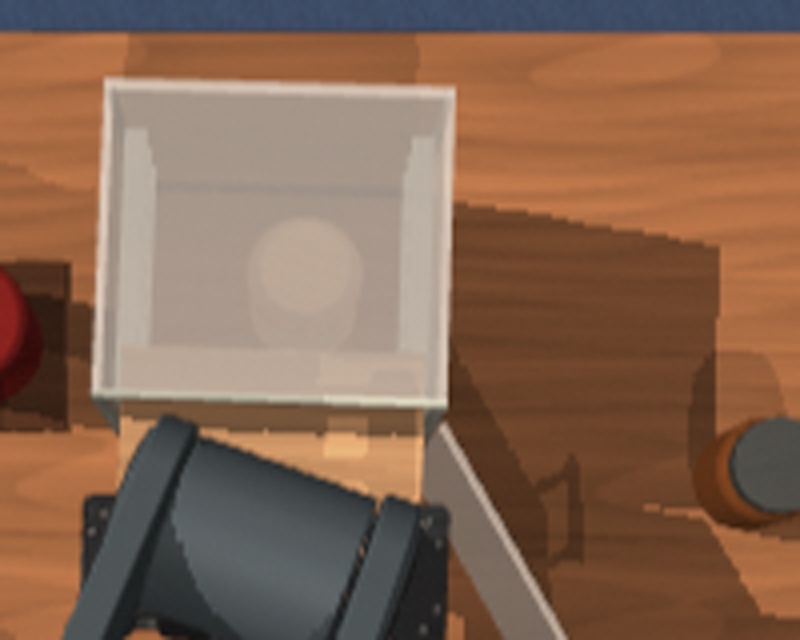

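View pics/w6.png

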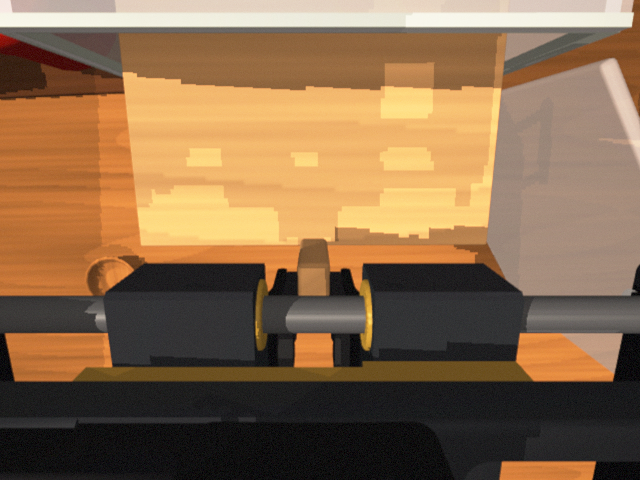

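Call:
send_rows:
  moves: [0,0,0,0.5,-0.01,0,-1,0,0,0,1,-0.03,0,-1,0,0,0,1,-0.02,0,-1,0,0,0,1,-0.03,0,-1,0,0,0,1,-0.02,0,-1,0,0,0,1,-0.03,0,-1,0,0,0,1,-0.02,0,-1,0,0,0,1,-0.03,0,-1,0,0,0,0.5,-0.01,0,-1,0,0,0,0,0,0,-1,0,0,0,0,0,0,-1]

```text
time_s: 10.85
position: [0.6668, -0.0879, 0.1782]
tcp_rot: [[0.999, -0.025, 0.02], [-0.025, -1.0, -0.001], [0.02, 0.0, -1.0]]
force: [-0.6, 0.9, -1.9]
opening: 0.154
```

Run:
```python
from h import *
c=snap('top','t7');c=snap('wrist','w7'); s=read_state(); print(s['position'],s['opening'],s['force'],s['moment'],s['time_s'])
crop('t7',260,110,200,160,4,'t7c')
```

```text
[ 0.66660293 -0.08799129  0.17838   ] 0.15224189428524287 [-0.34699295 -0.4377062  -0.37530895] [-0.05817409  0.30071567 -0.00788483] 10.95
```

View pics/t7c.png

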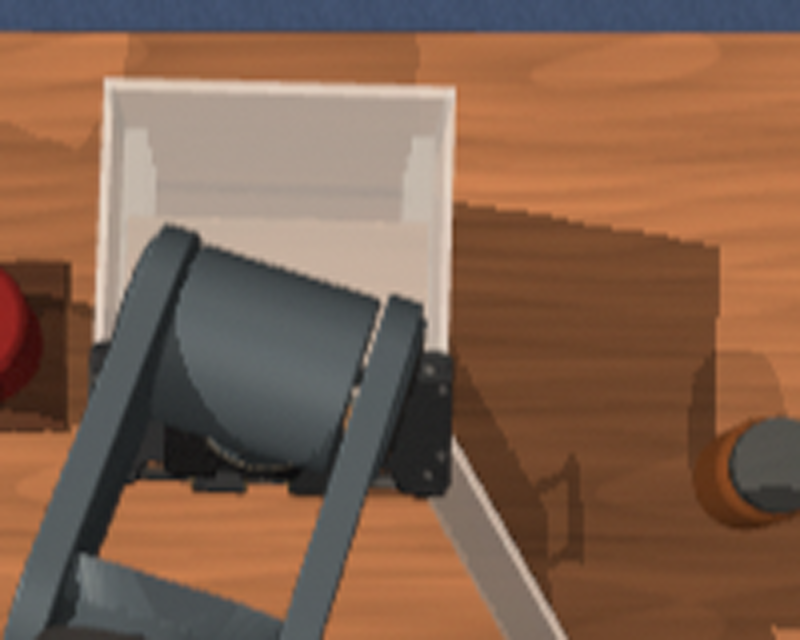

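View pics/w7.png

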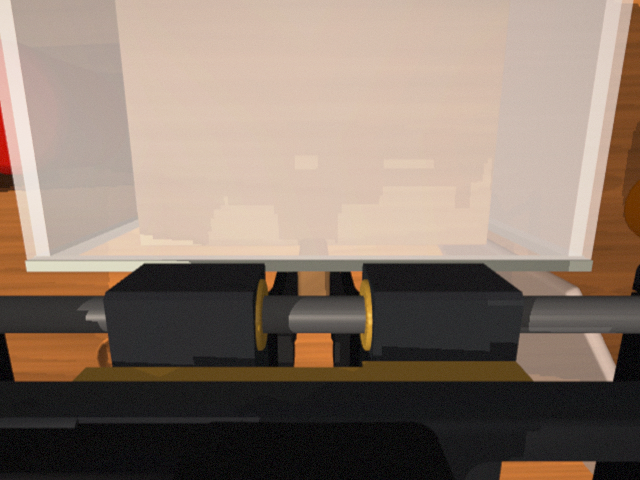

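Call:
send_rows:
  moves: [0,0,0,0,0.05,-0.2,-1,0,0,0,0,0,-0.2,-1,0,0,0,0,0,-0.1,-1,0,0,0,0,0,-0.1,-1,0,0,0,0,0,-0.1,-1,0,0,0,0,0,0,-1]

```text
time_s: 11.55
position: [0.6671, -0.0875, 0.1712]
tcp_rot: [[0.999, -0.025, 0.021], [-0.025, -1.0, -0.001], [0.021, 0.0, -1.0]]
force: [0.7, 0.4, -1.9]
opening: 0.155
```

Call:
send_rows:
  moves: [0,0,0,0,0,-0.1,-1,0,0,0,0,0,0,-1]

```text
time_s: 11.75
position: [0.6672, -0.0875, 0.1704]
tcp_rot: [[0.999, -0.025, 0.021], [-0.025, -1.0, -0.001], [0.021, 0.0, -1.0]]
force: [0.3, -0.2, -1.2]
opening: 0.152
```

Call:
send_rows:
  moves: [0,0,0,0,0,-0.1,-1,0,0,0,0,0,0,-1]

```text
time_s: 11.95
position: [0.6672, -0.0876, 0.1702]
tcp_rot: [[0.999, -0.025, 0.021], [-0.025, -1.0, -0.001], [0.021, 0.001, -1.0]]
force: [-2.3, 0.8, 2.4]
opening: 0.156
```

Call:
send_rows:
  moves: [0,0,0,0,0,0,0.3,0,0,0,0,0,0,0.3,0,0,0,0,0,0,0.3,0,0,0,0,0,0,0.3,0,0,0,0,0,0,0.3,0,0,0,-0.5,0,0,0.3,0,0,0,-1.5,0,0,0.3,0,0,0,-2,0.05,0,0.3,0,0,0,-2,0.05,0,0.3,0,0,0,-2,0.05,0,0.3,0,0,0,-2,0.05,0,0.3,0,0,0,-2,0.05,0,0.3,0,0,0,-2,0.05,0,0.3,0,0,0,0,0,0,0.3,0,0,0,0,0,0,0.3]

```text
time_s: 13.45
position: [0.5277, -0.0848, 0.1699]
tcp_rot: [[0.999, -0.026, 0.022], [-0.026, -1.0, -0.001], [0.022, 0.001, -1.0]]
force: [0.1, -0.3, -0.7]
opening: 0.646
```

Run:
```python
from h import *
c=snap('top','t8');c=snap('wrist','w8'); s=read_state(); print(s['position'],s['opening'],s['force'],s['joint_positions'].round(1),s['time_s'])
crop('t8',260,110,200,160,4,'t8c')
```

```text
[ 0.52858217 -0.08494289  0.1697968 ] 0.645566889720455 [-0.02014848 -0.16899206 -0.2192708 ] [-21.3  24.9  97.7   0.5  56.1  69.8] 13.55
```

View pics/t8c.png

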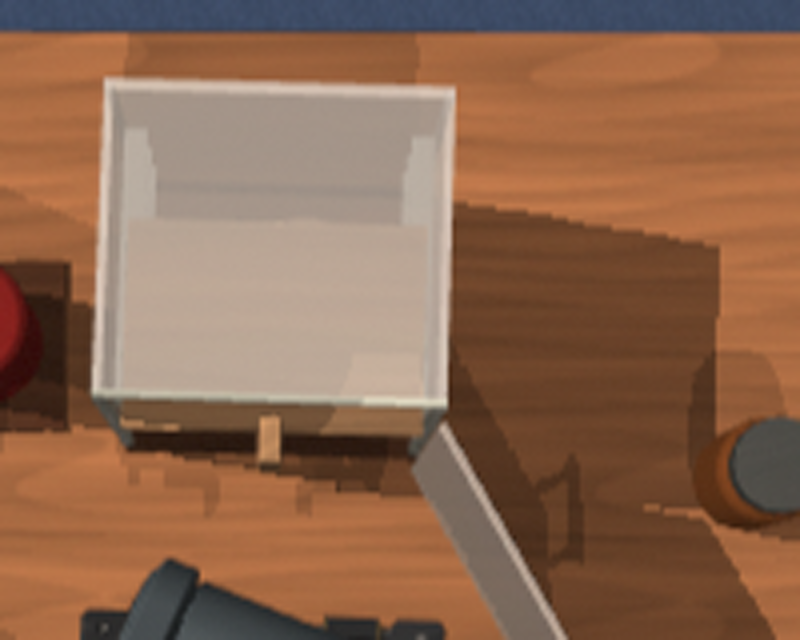

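View pics/w8.png

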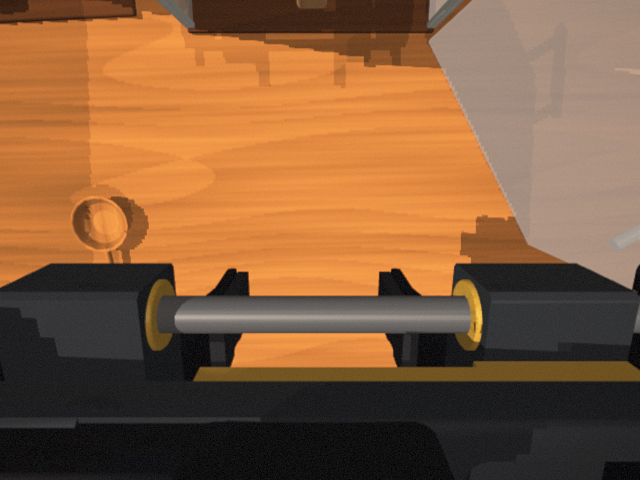

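Call:
send_rows:
  moves: [-0.2,-8.1,0,1,-0.03,0,-1,-0.2,-8.1,0,1,-0.03,0,-1,-0.2,-8.1,0,1,-0.03,0,-1,-0.2,-8.1,0,1,-0.02,0,-1,-0.2,-8.1,0,1,-0.02,-0.7,-1,-0.2,-8.1,0,1,-0.02,-1.5,-1,0,0,0,1,-0.02,0,-1,0,0,0,0.5,-0.02,0,-1,0,0,0,0,0,0,-1,0,0,0,0,0,0,-1,0,0,0,0,0,0,-1,0,0,0,0,0,0,-1]

```text
time_s: 14.75
position: [0.5881, -0.0623, 0.1638]
tcp_rot: [[0.839, 0.025, 0.544], [-0.01, -0.998, 0.062], [0.545, -0.058, -0.837]]
force: [-0.5, 0.3, 0.1]
opening: 0.003
```

Run:
```python
from h import *
c=snap('top','t9');c=snap('wrist','w9');c=snap('side','s9'); s=read_state(); print(s['position'],s['tcp_rot'].round(3),s['opening'],s['force'],s['joint_positions'].round(1),s['time_s'])
crop('t9',260,110,200,160,4,'t9c');crop('s9',220,110,200,150,4,'s9c')
```

```text
[ 0.58809942 -0.06231627  0.1638099 ] [[ 0.839  0.025  0.544]
 [-0.011 -0.998  0.062]
 [ 0.545 -0.058 -0.837]] 0.004386347048842159 [-0.81964682 -0.23206963 -0.35010338] [-26.9  23.6 116.1  57.5  21.   11.4] 14.9
```

View pics/t9c.png

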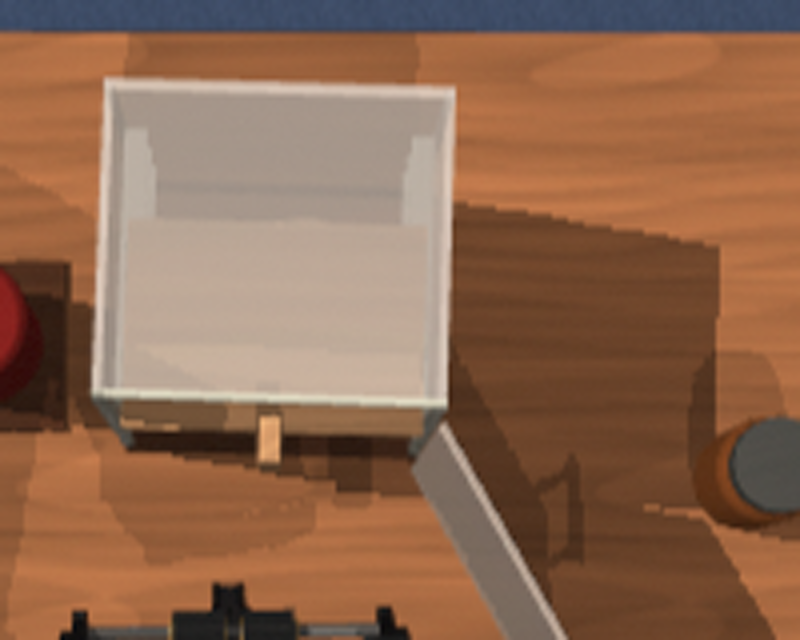

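View pics/w9.png

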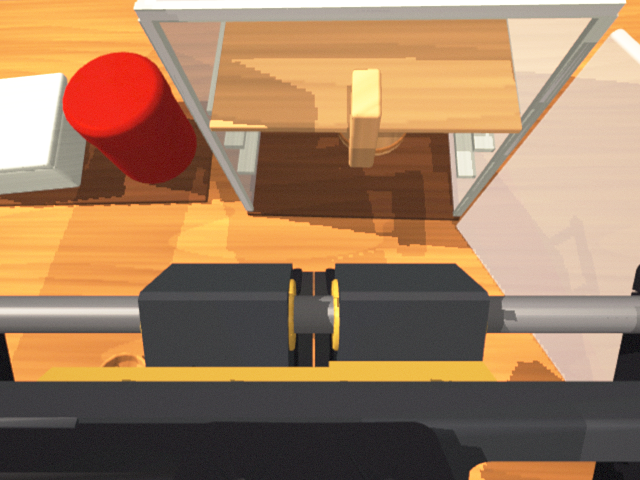

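View pics/s9c.png

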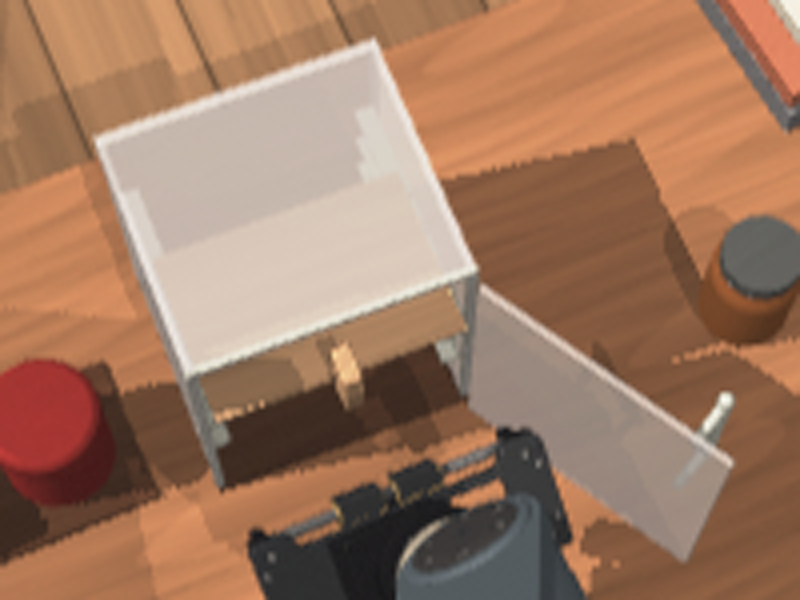

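```bash
cat >> h.py <<'E'
from scipy.spatial.transform import Rotation as Ro
def tgt(pitch,yaw=-1.4):
    a=np.radians(pitch); return Ro.from_euler('z',yaw,degrees=True).as_matrix()@np.array([[np.sin(a),0,np.cos(a)],[0,-1,0],[np.cos(a),0,-np.sin(a)]])
def plan(pos,pitch,n,yaw=-1.4):
    s=read_state(); rv=Ro.from_matrix(tgt(pitch,yaw)@s['tcp_rot'].T).as_rotvec(degrees=True)
    print('pos',s['position'].round(4),'tot',rv.round(2),((np.array(pos)-s['position'])*100).round(2),'row',(rv/n).round(2),((np.array(pos)-s['position'])*100/n).round(3))
E
python3 -c "
from h import *
plan((.625,-.0864,.155),40,18)"
```

```text
pos [ 0.5881 -0.0623  0.1638] tot [ -3.29 -16.94  -3.3 ] [ 3.69 -2.41 -0.88] row [-0.18 -0.94 -0.18] [ 0.205 -0.134 -0.049]
```

Call:
send_rows:
  moves: [-0.18,-0.94,-0.18,0.2,-0.13,-0.05,-1,-0.18,-0.94,-0.18,0.2,-0.13,-0.05,-1,-0.18,-0.94,-0.18,0.2,-0.13,-0.05,-1,-0.18,-0.94,-0.18,0.2,-0.13,-0.05,-1,-0.18,-0.94,-0.18,0.2,-0.13,-0.05,-1,-0.18,-0.94,-0.18,0.2,-0.13,-0.05,-1,-0.18,-0.94,-0.18,0.2,-0.13,-0.05,-1,-0.18,-0.94,-0.18,0.2,-0.13,-0.05,-1,-0.18,-0.94,-0.18,0.2,-0.13,-0.05,-1,-0.18,-0.94,-0.18,0.2,-0.13,-0.05,-1,-0.18,-0.94,-0.18,0.2,-0.13,-0.05,-1,-0.18,-0.94,-0.18,0.2,-0.13,-0.05,-1,-0.18,-0.94,-0.18,0.2,-0.13,-0.05,-1,-0.18,-0.94,-0.18,0.2,-0.13,-0.05,-1,-0.18,-0.94,-0.18,0.2,-0.13,-0.05,-1,-0.18,-0.94,-0.18,0.2,-0.13,-0.05,-1,-0.18,-0.94,-0.18,0.2,-0.13,-0.05,-1,-0.18,-0.94,-0.18,0.2,-0.13,-0.05,-1,0,0,0,0,0,0,-1]

```text
time_s: 16.8
position: [0.6239, -0.0859, 0.1541]
tcp_rot: [[0.644, -0.024, 0.765], [-0.016, -1.0, -0.017], [0.765, -0.001, -0.644]]
force: [-0.6, 0.0, -0.1]
opening: 0.001
```

```bash
python3 -c "
from h import *
plan((.635,-.0864,.150),40,10);s=read_state();print(s['joint_positions'].round(1),s['force'],s['time_s']);snap('wrist','w10')"
```

```text
pos [ 0.6239 -0.0859  0.1541] tot [-0.07 -0.1  -0.04] [ 1.11 -0.05 -0.41] row [-0.01 -0.01 -0.  ] [ 0.111 -0.005 -0.041]
[-29.2  32.2 124.5 135.7  30.8 -68.7] [-0.6155733   0.04175076 -0.14152123] 16.8
```

View pics/w10.png

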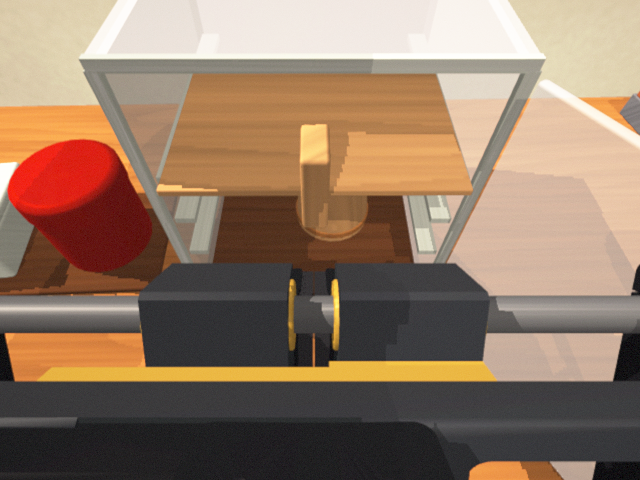

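Call:
send_rows:
  moves: [0,0,0,0.5,-0.02,-0.3,-1,0,0,0,0.5,-0.01,-0.3,-1,0,0,0,0.5,-0.01,0,-1,0,0,0,0.5,-0.01,0,-1,0,0,0,0.5,-0.01,0,-1,0,0,0,0.5,-0.01,0,-1,0,0,0,0.5,-0.01,0,-1,0,0,0,0.5,-0.01,0,-1,0,0,0,0.5,-0.02,0,-1,0,0,0,0.5,-0.01,0,-1,0,0,0,0.5,-0.01,0,-1,0,0,0,0.5,-0.01,0,-1,0,0,0,0.5,-0.01,0,-1,0,0,0,0,0,0,-1]

```text
time_s: 18.25
position: [0.6902, -0.0874, 0.1491]
tcp_rot: [[0.642, -0.023, 0.766], [-0.015, -1.0, -0.017], [0.767, -0.0, -0.642]]
force: [-0.2, 0.1, 0.7]
opening: 0.004
```

```bash
python3 -c "
from h import *
plan((.704,-.0885,.148),40,10);s=read_state();print(s['joint_positions'].round(1),s['force'],s['time_s']);snap('wrist','w11');snap('top','t11');crop('t11',260,110,200,160,4,'t11c')"
```

```text
pos [ 0.6902 -0.0874  0.1491] tot [-0.02  0.04 -0.1 ] [ 1.38 -0.11 -0.11] row [-0.    0.   -0.01] [ 0.138 -0.011 -0.011]
[-25.   34.7 115.5 133.1  25.  -61.7] [-0.20296     0.08530518  0.69083329] 18.25
```

View pics/w11.png

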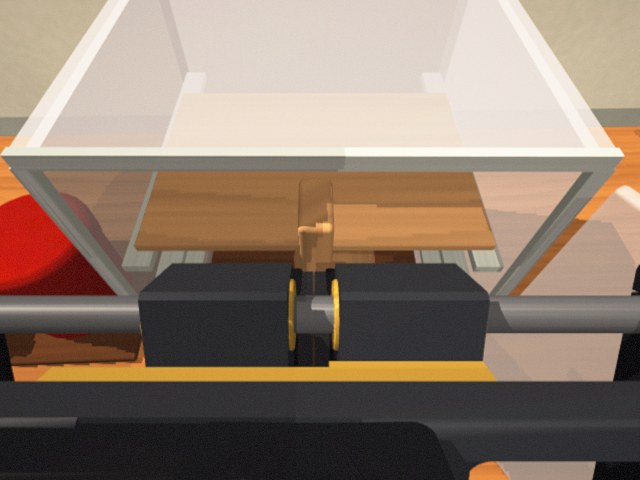

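View pics/t11c.png

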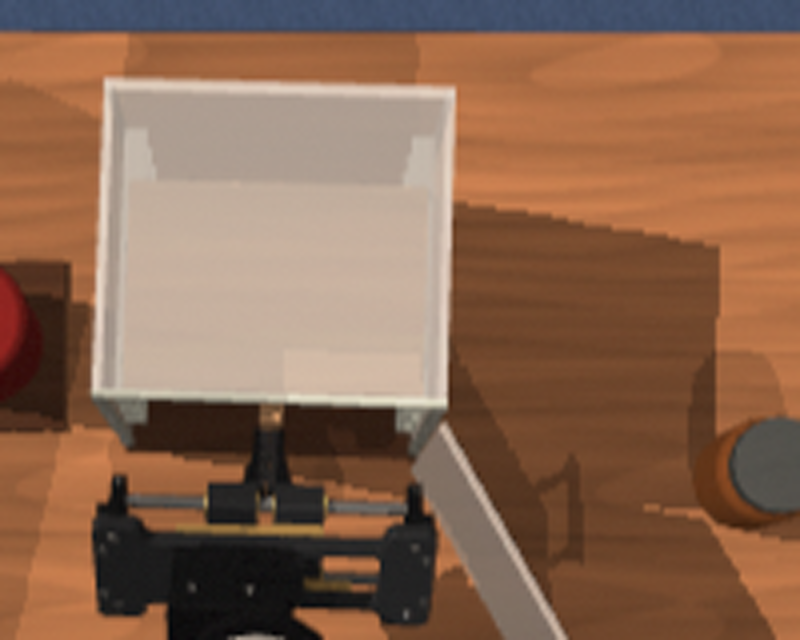

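Call:
send_rows:
  moves: [0,0,0,0.4,-0.01,0,-1,0,0,0,0.4,-0.01,0,-1,0,0,0,0.4,-0.01,0,-1,0,0,0,0,0,0,-1]

```text
time_s: 18.75
position: [0.702, -0.0877, 0.149]
tcp_rot: [[0.642, -0.023, 0.766], [-0.015, -1.0, -0.017], [0.766, -0.0, -0.642]]
force: [-0.5, -0.4, -0.1]
opening: 0.006
```

Call:
send_rows:
  moves: [0,0,0,0.2,0,0,-1,0,0,0,0.2,-0.01,0,-1,0,0,0,0,0,0,-1]

```text
time_s: 19.05
position: [0.7055, -0.0877, 0.1488]
tcp_rot: [[0.643, -0.023, 0.766], [-0.015, -1.0, -0.017], [0.766, -0.001, -0.643]]
force: [-0.3, 0.3, -0.1]
opening: 0.002
```

```bash
python3 -c "
from h import *
plan((.704,-.0885,.148),40,10);s=read_state();print(s['joint_positions'].round(1),s['force'],s['time_s']);snap('wrist','w12');snap('top','t12');crop('t12',260,110,200,160,4,'t12c')"
```

```text
pos [ 0.7055 -0.0877  0.1488] tot [-0.04 -0.01 -0.08] [-0.15 -0.08 -0.08] row [-0.   -0.   -0.01] [-0.015 -0.008 -0.008]
[-24.2  35.2 113.3 131.6  23.5 -59.3] [-0.33620515  0.33865474 -0.12466651] 19.05
```

View pics/t12c.png

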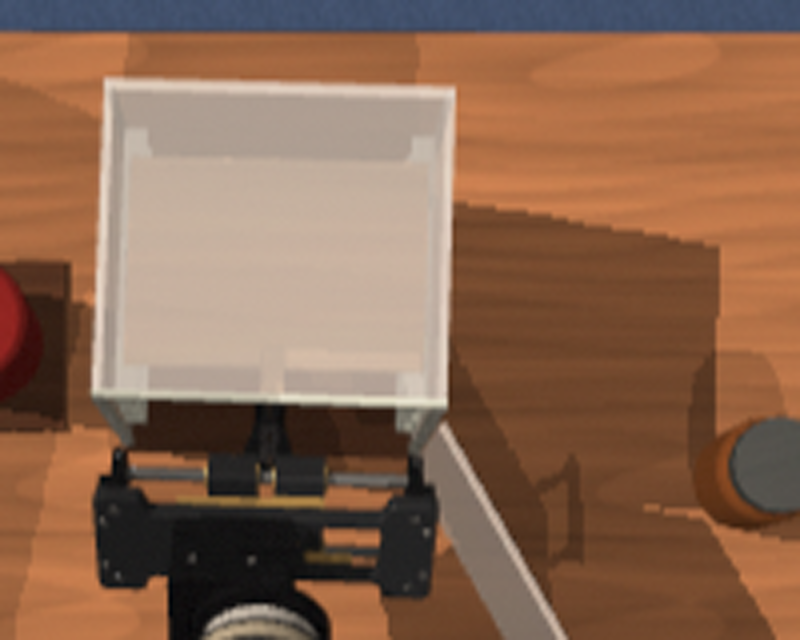

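View pics/w12.png

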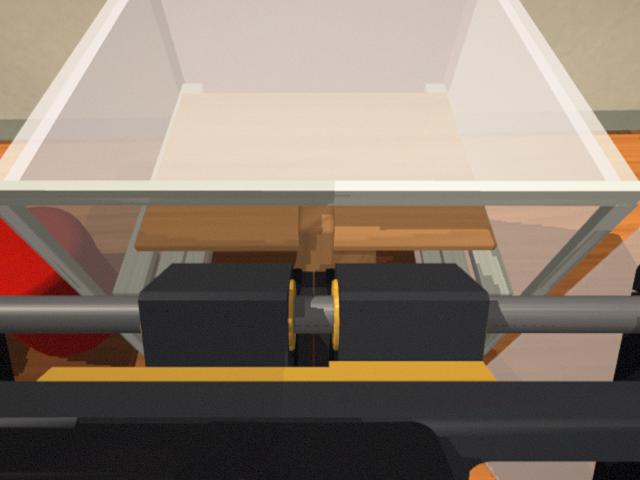

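Call:
send_rows:
  moves: [0,0,0,0.2,0,0,-1,0,0,0,0.2,-0.01,0,-1,0,0,0,0.2,-0.01,0,-1,0,0,0,0.2,-0.01,0,-1,0,0,0,0,0,0,-1]

```text
time_s: 19.65
position: [0.7136, -0.088, 0.1488]
tcp_rot: [[0.643, -0.023, 0.766], [-0.015, -1.0, -0.017], [0.766, -0.001, -0.643]]
force: [-0.4, -0.1, 0.8]
opening: 0.007
```

Call:
send_rows:
  moves: [0,0,0,0.1,0,0,-1,0,0,0,0.1,0,0,-1,0,0,0,0,0,0,-1]

```text
time_s: 19.95
position: [0.7153, -0.0879, 0.1487]
tcp_rot: [[0.643, -0.023, 0.766], [-0.015, -1.0, -0.017], [0.766, -0.001, -0.643]]
force: [-0.4, 0.2, -0.4]
opening: 0.005
```

Call:
send_rows:
  moves: [0,0,0,0.1,0,0,-1,0,0,0,0.1,0,0,-1,0,0,0,0,0,0,-1]

```text
time_s: 20.25
position: [0.7174, -0.088, 0.1487]
tcp_rot: [[0.643, -0.023, 0.766], [-0.015, -1.0, -0.017], [0.766, -0.001, -0.643]]
force: [-1.3, -0.1, 0.8]
opening: 0.004
```

```bash
python3 -c "
from h import *
plan((.704,-.0885,.148),40,10);s=read_state();print(s['joint_positions'].round(1),s['force'],s['time_s']);snap('wrist','w13');snap('top','t13');crop('t13',260,110,200,160,4,'t13c')"
```

```text
pos [ 0.7174 -0.088   0.1487] tot [-0.04 -0.02 -0.08] [-1.34 -0.05 -0.07] row [-0.   -0.   -0.01] [-0.134 -0.005 -0.007]
[-23.7  35.6 111.6 130.3  22.5 -57.3] [-1.30388537 -0.05541648  0.78236326] 20.25
```

View pics/t13c.png

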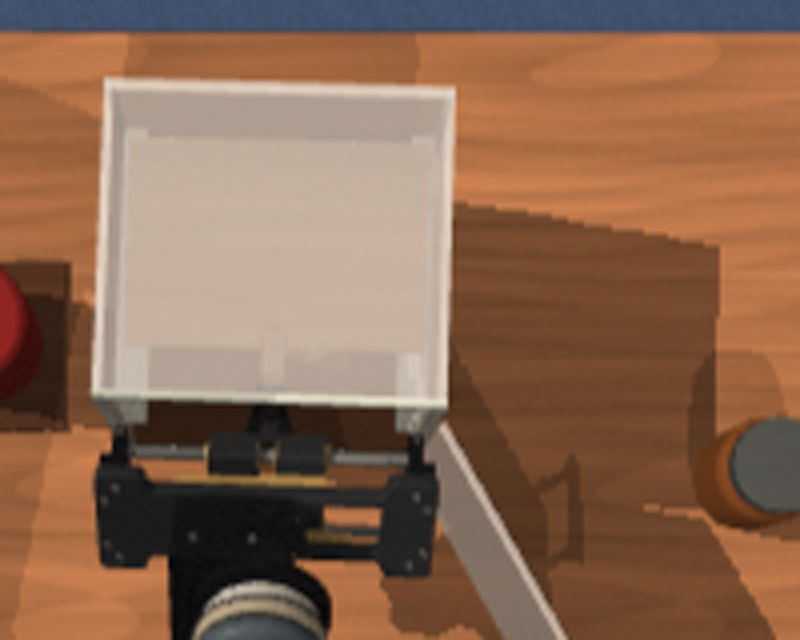

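View pics/w13.png

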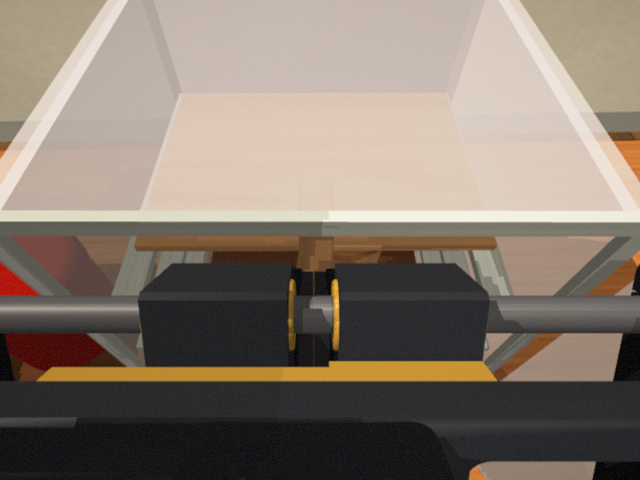

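Call:
send_rows:
  moves: [0,0,0,0.1,0,0,-1,0,0,0,0.1,0,0,-1,0,0,0,0,0,0,-1]

```text
time_s: 20.65
position: [0.7194, -0.088, 0.1488]
tcp_rot: [[0.643, -0.023, 0.766], [-0.015, -1.0, -0.017], [0.766, -0.001, -0.643]]
force: [-1.1, 0.2, 0.5]
opening: 0.004
```

Call:
send_rows:
  moves: [0,0,0,0.1,0,0,-1,0,0,0,0,0,0,-1]

```text
time_s: 20.85
position: [0.7204, -0.088, 0.1488]
tcp_rot: [[0.643, -0.023, 0.766], [-0.015, -1.0, -0.017], [0.766, -0.001, -0.643]]
force: [-0.8, 0.0, -0.5]
opening: 0.004
```

Call:
send_rows:
  moves: [0,0,0,0.1,0,0,-1,0,0,0,0,0,0,-1]

```text
time_s: 21.05
position: [0.7214, -0.0879, 0.1488]
tcp_rot: [[0.643, -0.023, 0.766], [-0.015, -1.0, -0.017], [0.766, -0.001, -0.643]]
force: [-0.6, -0.3, 0.8]
opening: 0.007
```

Call:
send_rows:
  moves: [0,0,0,-1,0.02,0,-1,0,0,0,-1,0.02,0,-1,0,0,0,-1,0.02,0,-1,0,0,0,-1,0.02,0,-1,0,0,0,-1,0.02,0,-1,0,-1,0,0,0,0.2,-1,0,-1,0,0,0,0.2,-1,0,-1,0,0,0,0.2,-1,0,-1,0,0,0,0.2,-1,0,-1,0,0,0,0.2,-1,0,-1,0,0,0,0.2,-1,0,-1,0,0,0,0.2,-1,0,-1,0,0,0,0.2,-1,0,-1,0,0,0,0,-1,0,-1,0,0,0,0,-1,0,0,0,0,0,0,-1]

```text
time_s: 22.65
position: [0.6708, -0.0869, 0.1639]
tcp_rot: [[0.501, -0.023, 0.865], [-0.016, -1.0, -0.017], [0.865, -0.005, -0.501]]
force: [-0.2, -0.0, 0.2]
opening: 0.005
```

```bash
python3 -c "
from h import *
plan((.69,-.0876,.165),30,10);s=read_state();print(s['joint_positions'].round(1),s['force'],s['time_s']);c=snap('wrist','w14');snap('top','t14');crop('t14',260,110,200,160,4,'t14c')
case=np.load('pose.npz')['case']
print(proj(c,T(case,[(-.067,.007,.151),(-.067,-.007,.151),(-.067,.007,.201),(-.067,-.007,.201),(.087,.092,.156),(.087,-.092,.156),(-.092,.101,.231),(-.092,-.101,.231),(-.043,.092,.151),(-.043,-.092,.151)])).round(0).tolist())"
```

```text
pos [ 0.6708 -0.0869  0.1639] tot [-0.32 -0.08 -0.08] [ 1.92 -0.07  0.11] row [-0.03 -0.01 -0.01] [ 0.192 -0.007  0.011]
[-28.3  38.  123.6 145.4  44.1 -77.7] [-0.22035174 -0.03169005  0.20853261] 22.65
[[303.0, 237.0], [327.0, 236.0], [301.0, 166.0], [329.0, 166.0], [208.0, 109.0], [421.0, 108.0], [68.0, 140.0], [563.0, 137.0], [171.0, 211.0], [459.0, 210.0]]
```

View pics/w14.png

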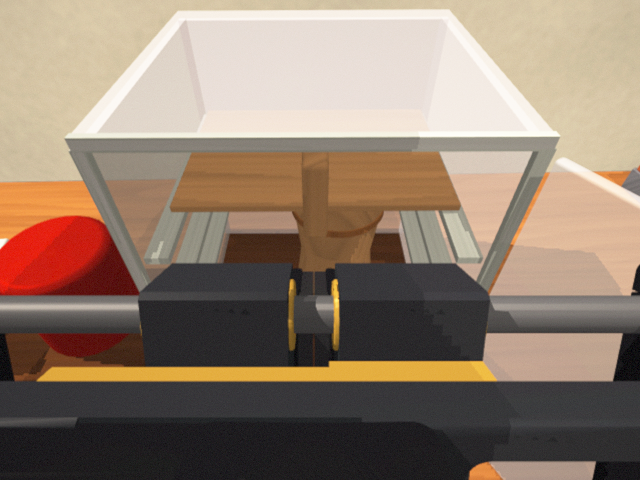

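View pics/t14c.png

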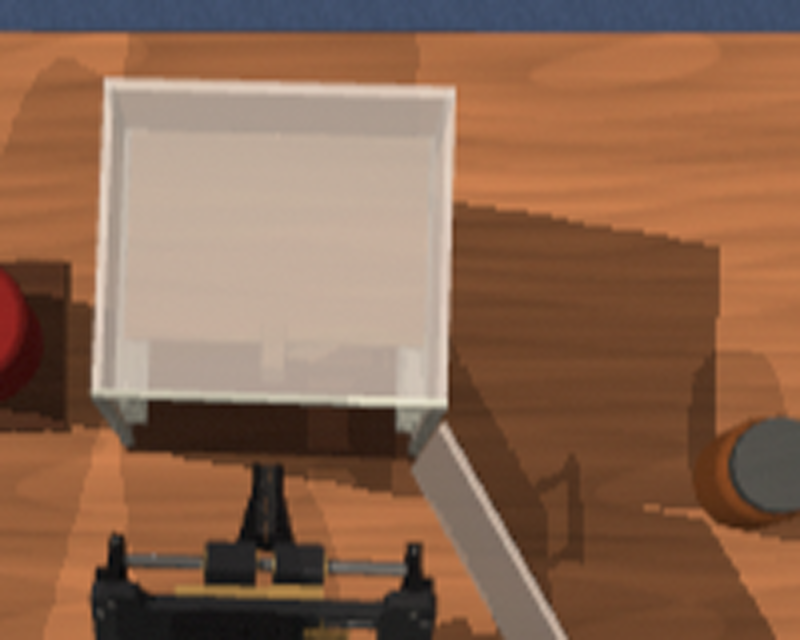

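Call:
send_rows:
  moves: [0,0,0,0.6,-0.02,0,-1,0,0,0,0.6,-0.02,0,-1,0,0,0,0.6,-0.02,0,-1,0,0,0,0.6,-0.02,0,-1,0,0,0,0.5,-0.01,0,-1,0,0,0,0,0,0,-1]

```text
time_s: 23.35
position: [0.7012, -0.0879, 0.1652]
tcp_rot: [[0.499, -0.022, 0.866], [-0.015, -1.0, -0.017], [0.866, -0.004, -0.499]]
force: [1.0, 0.3, 0.3]
opening: 0.005
```

Call:
send_rows:
  moves: [0,0,0,0.2,0,0,-1,0,0,0,0.2,0,0,-1,0,0,0,0,0,0,-1]

```text
time_s: 23.65
position: [0.7043, -0.0879, 0.1648]
tcp_rot: [[0.5, -0.023, 0.866], [-0.015, -1.0, -0.017], [0.866, -0.005, -0.5]]
force: [0.8, -0.4, -0.6]
opening: 0.006
```

Call:
send_rows:
  moves: [0,0,0,0.1,0,0,-1,0,0,0,0.1,0,0,-1,0,0,0,0,0,0,-1]

```text
time_s: 23.95
position: [0.7063, -0.0879, 0.1648]
tcp_rot: [[0.5, -0.023, 0.866], [-0.015, -1.0, -0.017], [0.866, -0.005, -0.5]]
force: [0.4, 0.1, -0.1]
opening: 0.008
```

Call:
send_rows:
  moves: [0,0,0,0.1,0,0,-1,0,0,0,0.1,0,0,-1,0,0,0,0,0,0,-1]

```text
time_s: 24.25
position: [0.7084, -0.0879, 0.1648]
tcp_rot: [[0.5, -0.023, 0.866], [-0.015, -1.0, -0.017], [0.866, -0.005, -0.5]]
force: [-0.9, 0.2, -0.2]
opening: 0.005
```

Call:
send_rows:
  moves: [0,0,0,0.1,0,0,-1,0,0,0,0.1,0,0,-1,0,0,0,0,0,0,-1]

```text
time_s: 24.55
position: [0.7104, -0.0879, 0.1648]
tcp_rot: [[0.5, -0.023, 0.866], [-0.015, -1.0, -0.017], [0.866, -0.005, -0.5]]
force: [0.5, -0.7, 0.1]
opening: 0.006
```

```bash
python3 -c "
from h import *
s=read_state();print(s['force'],s['time_s']);c=snap('wrist','w15');snap('top','t15');crop('t15',260,110,200,160,4,'t15c');snap('side','s15');crop('s15',220,110,200,150,4,'s15c')
"
```

```text
[ 0.51611168 -0.7300982   0.1450527 ] 24.55
```

View pics/w15.png

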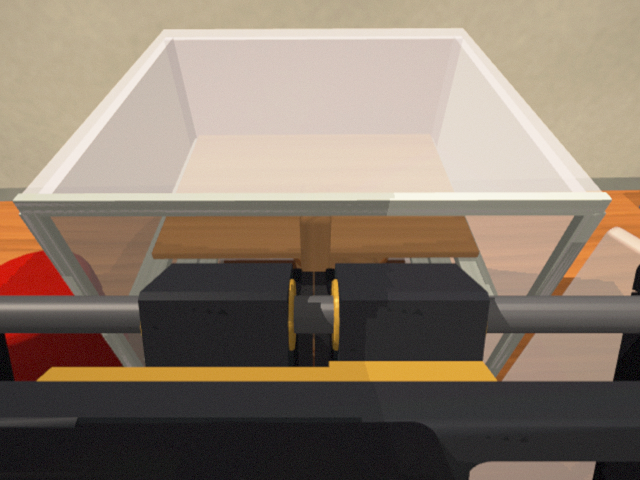

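View pics/t15c.png

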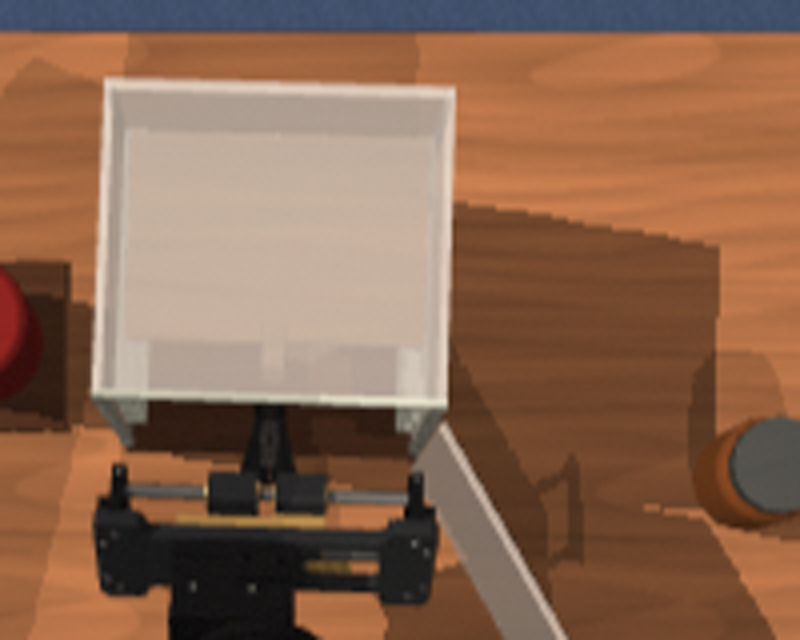

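View pics/s15c.png

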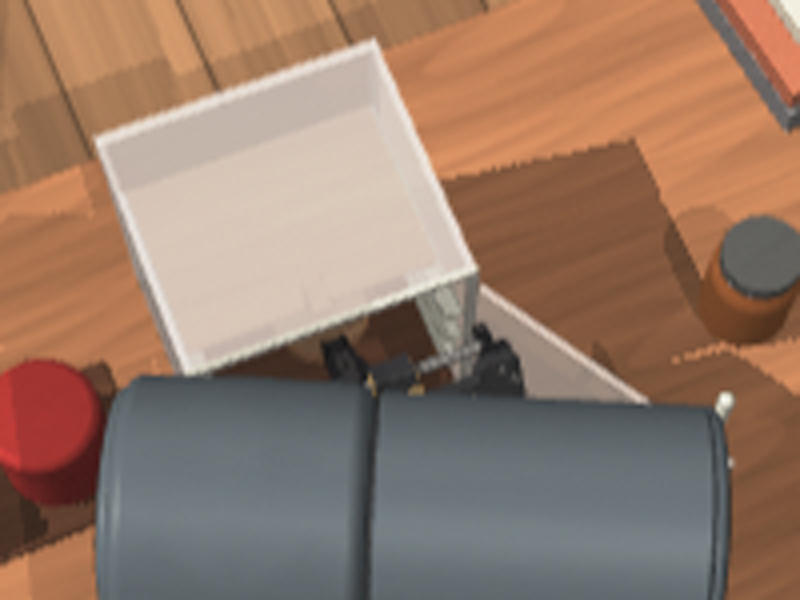

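Call:
send_rows:
  moves: [0,0,0,0.1,0,0,-1,0,0,0,0.1,0,0,-1,0,0,0,0.1,0,0,-1,0,0,0,0,0,0,-1]

```text
time_s: 25.1
position: [0.7134, -0.0879, 0.1648]
tcp_rot: [[0.5, -0.023, 0.866], [-0.015, -1.0, -0.017], [0.866, -0.005, -0.5]]
force: [0.4, -0.1, 0.7]
opening: 0.005
```

Call:
send_rows:
  moves: [0,0,0,0.1,0,0,-1,0,0,0,0.1,0,0,-1,0,0,0,0,0,0,-1]

```text
time_s: 25.4
position: [0.7154, -0.0879, 0.1648]
tcp_rot: [[0.5, -0.023, 0.866], [-0.015, -1.0, -0.017], [0.866, -0.005, -0.5]]
force: [1.0, -0.4, 0.3]
opening: 0.007
```

Call:
send_rows:
  moves: [0,0,0,0.1,0,0,-1,0,0,0,0.1,0,0,-1,0,0,0,0,0,0,-1]

```text
time_s: 25.7
position: [0.7174, -0.0879, 0.1648]
tcp_rot: [[0.5, -0.023, 0.866], [-0.015, -1.0, -0.017], [0.866, -0.005, -0.5]]
force: [0.1, 0.7, -0.4]
opening: 0.006
```

```bash
python3 -c "
from h import *
s=read_state();print(s['force'],s['time_s']);c=snap('wrist','w16')
"
```

```text
[ 0.06075037  0.72167008 -0.44793259] 25.7
```

View pics/w16.png

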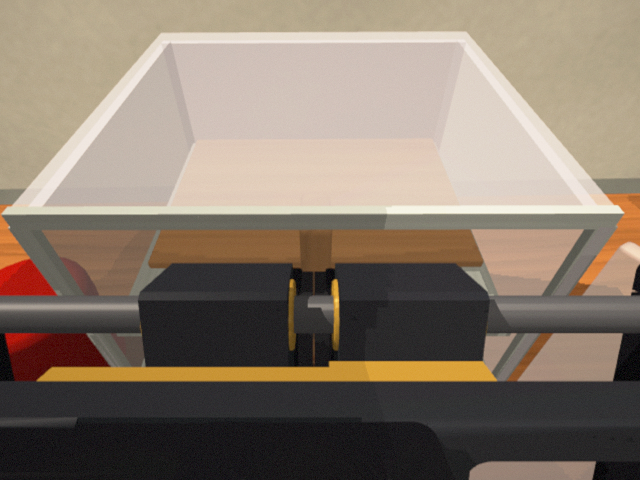

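```bash
python3 -c "
from h import *
c=snap('top','t16');crop('t16',290,170,80,60,10,'t16c')
case=np.load('pose.npz')['case']
P=np.vstack([T(case,[(-.067,.007,.201),(-.067,-.007,.201),(-.067,.007,.151),(-.067,-.007,.151),(-.092,.101,.231),(-.092,-.101,.231),(-.043,.092,.156),(-.043,-.092,.156)]),read_state()['position'][None]])
print(((proj(c,P)-(290,170))*10).round(0).tolist())"
```

```text
[[344.0, 317.0], [404.0, 319.0], [347.0, 352.0], [404.0, 353.0], [-74.0, 390.0], [816.0, 419.0], [3.0, 240.0], [756.0, 263.0], [373.0, 314.0]]
```

View pics/t16c.png

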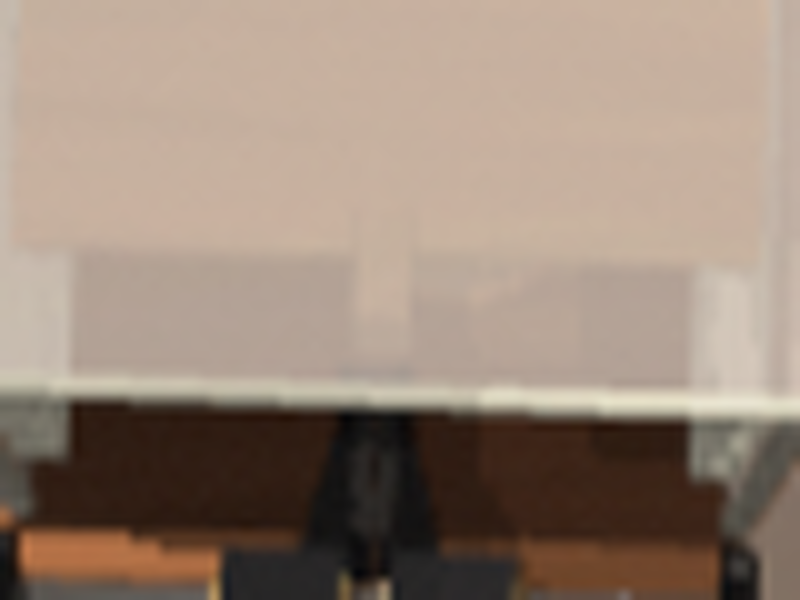

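```bash
python3 -c "
from h import *
for n,p,a in (('t14',[.6708,-.0869,.1639],30),('t9',[.5881,-.0623,.1638],57)):
  c=ld(n); P=[p]; z=tgt(a)[:,2]; x=tgt(a)[:,0]
  P=np.array([p,p-.02*z,p+.0095*x,p-.0095*x]); print(n,((proj(c,P)-(260,110))*4).round(0).tolist())
"
```

```text
t14 [[267.0, 442.0], [266.0, 469.0], [267.0, 433.0], [267.0, 452.0]]
t9 [[225.0, 579.0], [223.0, 596.0], [225.0, 565.0], [224.0, 592.0]]
```

```bash
python3 -c "
from h import *
crop('t14',290,210,80,60,10,'t14d')
c=ld('t14');p=np.array([.6708,-.0869,.1639]);print(((proj(c,[p])-(290,210))*10))"
```

```text
[[367.55269567 105.35154296]]
```

View pics/t14d.png

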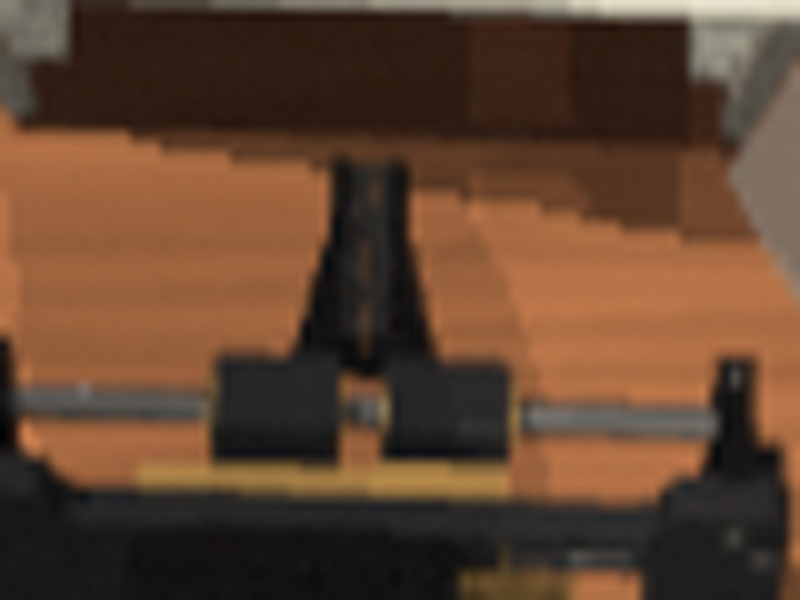

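Call:
send_rows:
  moves: [0,0,0,0.1,0,0,-1,0,0,0,0.1,0,0,-1,0,0,0,0,0,0,-1]

```text
time_s: 26.1
position: [0.7194, -0.0879, 0.1648]
tcp_rot: [[0.5, -0.023, 0.866], [-0.015, -1.0, -0.017], [0.866, -0.005, -0.5]]
force: [0.1, -0.1, 0.4]
opening: 0.008
```

Call:
send_rows:
  moves: [0,0,0,0.1,0,0,-1,0,0,0,0.1,0,0,-1,0,0,0,0,0,0,-1]

```text
time_s: 26.4
position: [0.7214, -0.0879, 0.1648]
tcp_rot: [[0.5, -0.023, 0.866], [-0.015, -1.0, -0.017], [0.866, -0.005, -0.5]]
force: [0.5, -0.5, 0.1]
opening: 0.009
```

Call:
send_rows:
  moves: [0,0,0,0.1,0,0,-1,0,0,0,0,0,0,-1]

```text
time_s: 26.6
position: [0.7223, -0.0879, 0.1648]
tcp_rot: [[0.5, -0.023, 0.866], [-0.015, -1.0, -0.017], [0.866, -0.005, -0.5]]
force: [0.1, 0.4, -0.5]
opening: 0.005
```

Call:
send_rows:
  moves: [0,0,0,0.1,0,0,-1,0,0,0,0,0,0,-1]

```text
time_s: 26.8
position: [0.7234, -0.0879, 0.1648]
tcp_rot: [[0.5, -0.023, 0.866], [-0.015, -1.0, -0.017], [0.866, -0.005, -0.5]]
force: [-0.6, 0.5, -0.6]
opening: 0.001
```

Call:
send_rows:
  moves: [0,0,0,0.1,0,0,-1,0,0,0,0,0,0,-1]

```text
time_s: 27.0
position: [0.7244, -0.0879, 0.1648]
tcp_rot: [[0.5, -0.023, 0.866], [-0.015, -1.0, -0.017], [0.866, -0.005, -0.5]]
force: [-0.2, 0.3, -0.8]
opening: 0.005
```

Call:
send_rows:
  moves: [0,0,0,0.1,0,0,-1,0,0,0,0,0,0,-1]

```text
time_s: 27.2
position: [0.7252, -0.0878, 0.1646]
tcp_rot: [[0.5, -0.023, 0.865], [-0.015, -1.0, -0.017], [0.866, -0.005, -0.501]]
force: [-0.3, -0.4, 0.3]
opening: 0.006
```

```bash
python3 -c "
from h import *
c=snap('top','t17');crop('t17',270,115,120,125,6,'t17c')
s=read_state();print(s['force'],s['moment'],s['position']);c=snap('wrist','w17')
"
```

```text
[-0.43735673  0.29741051  0.50820058] [-0.03913694  0.663132   -0.028573  ] [ 0.72517436 -0.08779766  0.16466389]
```

View pics/t17c.png

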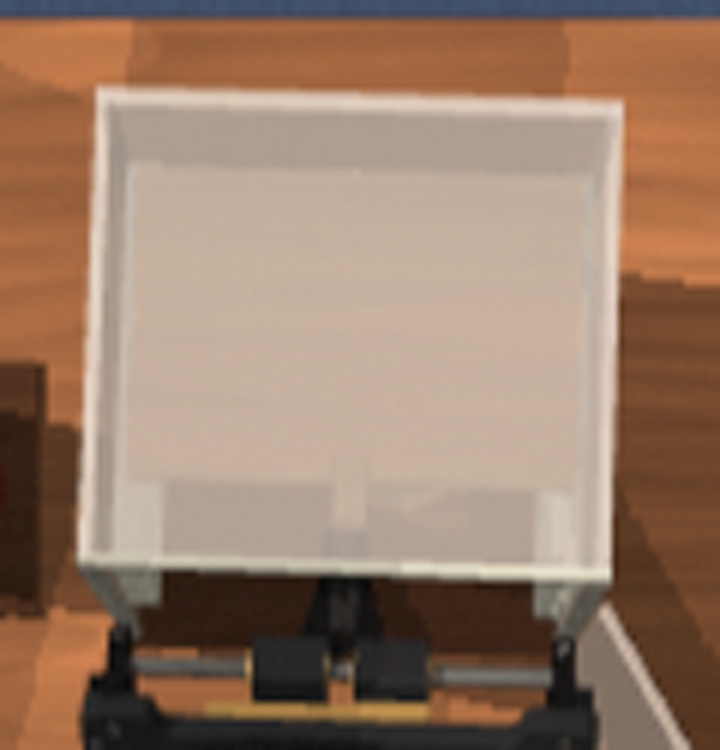

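View pics/w17.png

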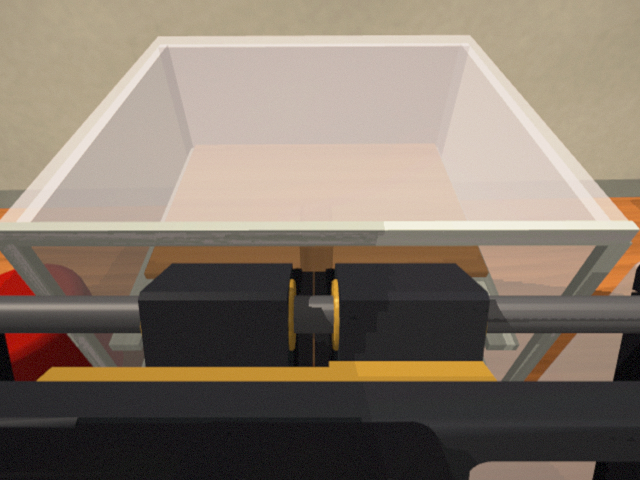

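Call:
send_rows:
  moves: [0,0,0,0.1,0,0,-1,0,0,0,0,0,0,-1]

```text
time_s: 27.5
position: [0.7262, -0.0878, 0.1647]
tcp_rot: [[0.5, -0.023, 0.865], [-0.015, -1.0, -0.017], [0.866, -0.005, -0.501]]
force: [-0.5, -0.1, -0.2]
opening: 0.005
```

Call:
send_rows:
  moves: [0,0,0,0.1,0,0,-1,0,0,0,0,0,0,-1]

```text
time_s: 27.7
position: [0.7272, -0.0878, 0.1646]
tcp_rot: [[0.5, -0.023, 0.865], [-0.015, -1.0, -0.017], [0.866, -0.005, -0.501]]
force: [-0.8, -0.2, -0.4]
opening: 0.008
```

Call:
send_rows:
  moves: [0,0,0,0.1,0,0,-1,0,0,0,0,0,0,-1]

```text
time_s: 27.9
position: [0.7278, -0.0875, 0.1645]
tcp_rot: [[0.501, -0.022, 0.865], [-0.015, -1.0, -0.017], [0.865, -0.005, -0.501]]
force: [-2.4, 1.2, 1.3]
opening: 0.009
```

Call:
send_rows:
  moves: [0,0,0,0.1,0,0,-1,0,0,0,0,0,0,-1]

```text
time_s: 28.1
position: [0.7282, -0.0872, 0.1644]
tcp_rot: [[0.502, -0.022, 0.865], [-0.016, -1.0, -0.017], [0.865, -0.005, -0.502]]
force: [-6.8, 1.1, 2.5]
opening: 0.006
```

```bash
python3 -c "
from h import *
c=snap('top','t18');crop('t18',270,115,120,125,6,'t18c')
s=read_state();print(s['force'],s['moment'],s['position']);c=snap('wrist','w18')
"
```

```text
[-6.44272254  0.37330858  2.72050501] [0.07803251 0.68276563 0.12525706] [ 0.7281862  -0.08723912  0.16441027]
```

View pics/t18c.png

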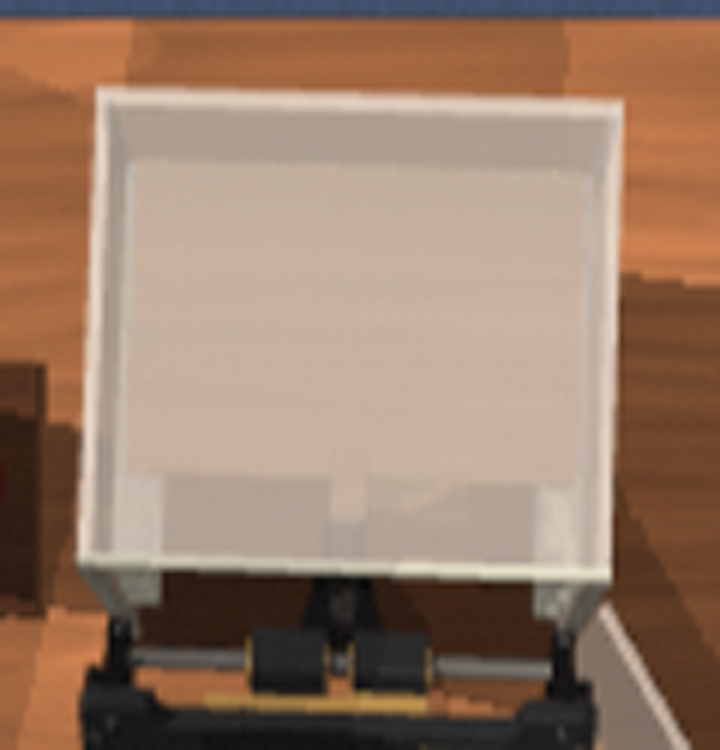

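View pics/w18.png

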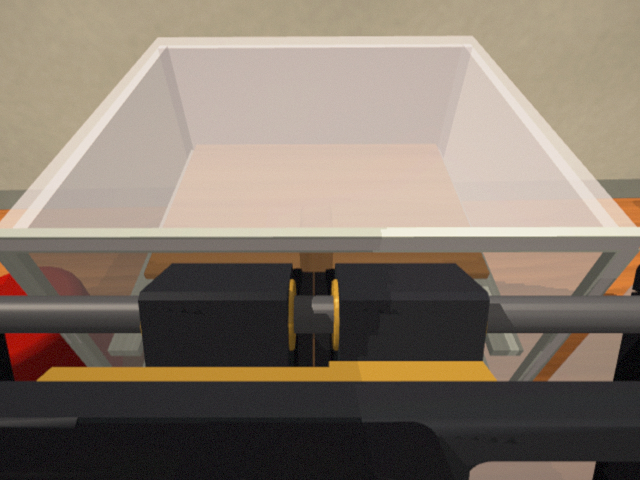

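Call:
send_rows:
  moves: [0,0,0,-0.5,0.01,0,-1,0,0,0,-1.5,0.03,0,-1,0,0,0,-2,0.05,0,-1,0,0,0,-2,0.05,0,-1,0,0,0,-2,0.05,0,-1,0,0,0,0,0,0,-1,0,0,0,0,0,0,-1]

```text
time_s: 28.9
position: [0.6499, -0.0867, 0.1651]
tcp_rot: [[0.499, -0.024, 0.866], [-0.016, -1.0, -0.018], [0.866, -0.004, -0.499]]
force: [0.5, 0.1, 0.5]
opening: 0.006
```

```bash
python3 -c "
from h import *
c=snap('wrist','w19')
case=np.load('pose.npz')['case']
print(proj(c,T(case,[(.087,.092,.156),(.087,-.092,.156),(-.092,.101,.231),(-.092,-.101,.231),(-.043,.092,.151),(-.043,-.092,.151),(-.092,.096,.226),(-.092,-.096,.226)])).round(0).tolist())
c=snap('top','t19');crop('t19',270,115,120,125,6,'t19c');snap('side','s19')
s=read_state();print(s['force'],s['time_s'],s['position'],s['joint_positions'])
"
```

```text
[[213.0, 100.0], [416.0, 99.0], [89.0, 118.0], [540.0, 116.0], [179.0, 192.0], [450.0, 191.0], [104.0, 128.0], [525.0, 126.0]]
[-0.99643126 -0.81266897  0.15933128] 29.05 [ 0.6505293  -0.08643229  0.16530012] [-29.80199835  37.91864405 126.59843024 145.30865465  46.87362034
 -79.65928543]
```

View pics/w19.png

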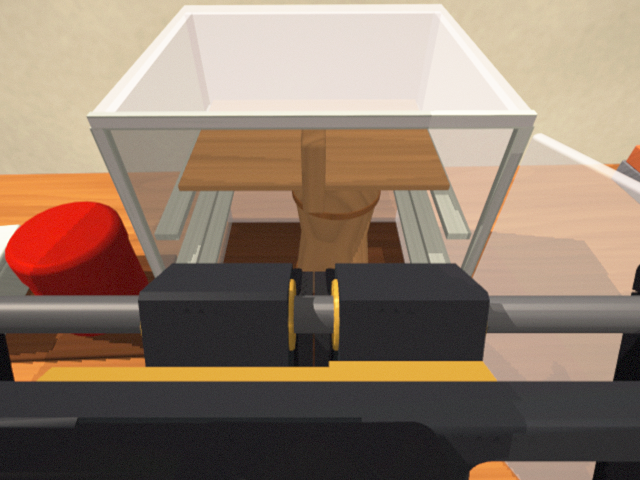

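View pics/t19c.png

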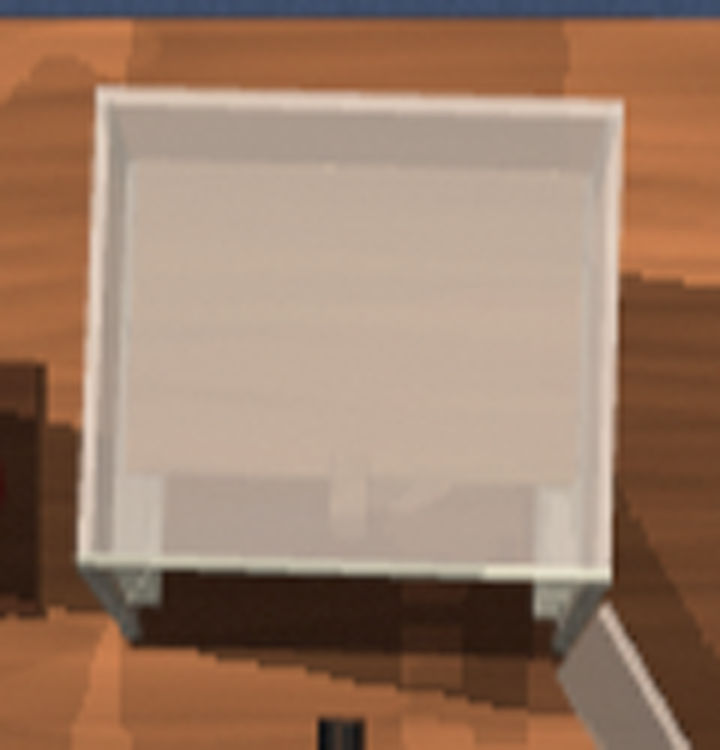

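Call:
send_rows:
  moves: [0,2,0,-1,0,0.3,-1,0,2,0,-1,0,0.3,-1,0,2,0,-1,0,0.3,-1,0,2,0,-1,0,0.3,-1,0,2,0,-1,0,0.3,-1,0,2,0,-1,0,0.3,-1,0,2,0,-1,0,0.5,-1,0,2,0,-1,0,0.5,-1,0,2,0,-1,0,0.5,-1,0,2,0,-1,0,0.5,-1,0,2,0,0,0,0.5,-1,0,2,0,0,0,0.5,-1,0,2,0,0,0,0.5,-1,0,2,0,0,0,0.5,-1,0,2,0,0,0,0.5,-1,0,2,0,0,0,0.5,-1,0,2,0,0,0,0.5,-1,0,2,0,0,0,0.5,-1,0,2,0,0,0,0.5,-1,0,2,0,0,0,0.5,-1]

```text
time_s: 31.05
position: [0.55, -0.0848, 0.2517]
tcp_rot: [[0.936, -0.019, 0.351], [-0.015, -1.0, -0.014], [0.352, 0.008, -0.936]]
force: [-0.0, 0.1, 0.2]
opening: 0.005
```

```bash
cat > d.py <<'E'
from h import *
case=np.load('pose.npz')['case']
H=T(case,[(-.092,-.101,0)])[0][:2]; shut=case[2]+np.pi/2
def cen(phi,r=.125,extra=0.):  # phi open angle deg
    th=shut+np.radians(phi); d=np.array([np.cos(th),np.sin(th)]); n=np.array([-d[1],d[0]])
    h=.010*abs(n[0])+.018*abs(n[1])+.003+extra
    return H+r*d+h*n
E
python3 -c "
from d import *
for p in (118.7,110,90,70,50,30,10,0): print(p,cen(p).round(4))
print('start',cen(118.7,extra=.03))
plan((.55,-.16,.28),90,10)
s=read_state();print(s['joint_positions'].round(1),s['force'],s['time_s'])
t=ld('top0');print(ray(t,(453,227),.1),ray(t,(492,264),.06))"
```

```text
118.7 [ 0.5824 -0.267 ]
110 [ 0.5716 -0.2506]
90 [ 0.5572 -0.2069]
70 [ 0.5578 -0.1649]
50 [ 0.5736 -0.1234]
30 [ 0.6049 -0.0887]
10 [ 0.6486 -0.0674]
0 [ 0.6723 -0.0634]
start [ 0.59616062 -0.29364665]
pos [ 0.55   -0.0848  0.2517] tot [ 0.91 20.57 -0.41] [ 0.   -7.52  2.83] row [ 0.09  2.06 -0.04] [ 0.    -0.752  0.283]
[-25.   13.3 104.8  11.4  43.3  58.9] [-0.03197574  0.07854242  0.18678478] 31.05
[ 0.66511038 -0.40643093  0.1       ] [ 0.57380877 -0.51707005  0.06      ]
```

Call:
send_rows:
  moves: [0.1,2.05,0,0.45,-1.5,0.6,-1,0.1,2.05,0,0.45,-2,0.6,-1,0.1,2.05,0,0.45,-2.2,0.6,-1,0.1,2.05,0,0.45,-2.4,0.6,-1,0.1,2.05,0,0.45,-2.4,0.6,-1,0.1,2.05,0,0.45,-2.4,0.3,-1,0.1,2.05,0,0.45,-2.4,0,-1,0.1,2.05,0,0.45,-2.4,0,-1,0.1,2.05,0,0.5,-2.2,0,-1,0,2.05,0,0.5,-1.6,0,-1,0,0,0,0,0,0,-1,0,0,0,0,0,0,-1]

```text
time_s: 32.25
position: [0.5956, -0.2994, 0.2835]
tcp_rot: [[1.0, -0.018, 0.002], [-0.018, -1.0, 0.002], [0.002, -0.002, -1.0]]
force: [-0.2, -0.0, -1.3]
opening: 0.006
```

```bash
python3 -c "
from d import *
plan((.596,-.297,.172),90,6)
snap('top','t20');crop('t20',300,170,160,130,5,'t20c');s=read_state();print(s['joint_positions'].round(1),s['force'],s['time_s'])"
```

```text
pos [ 0.5956 -0.2994  0.2835] tot [-0.13  0.1  -0.36] [  0.04   0.24 -11.15] row [-0.02  0.02 -0.06] [ 0.006  0.04  -1.859]
[-36.3  29.2  69.6   0.2  81.2  54.7] [-0.99479981  0.07266244 -0.32273116] 32.3
```

View pics/t20c.png

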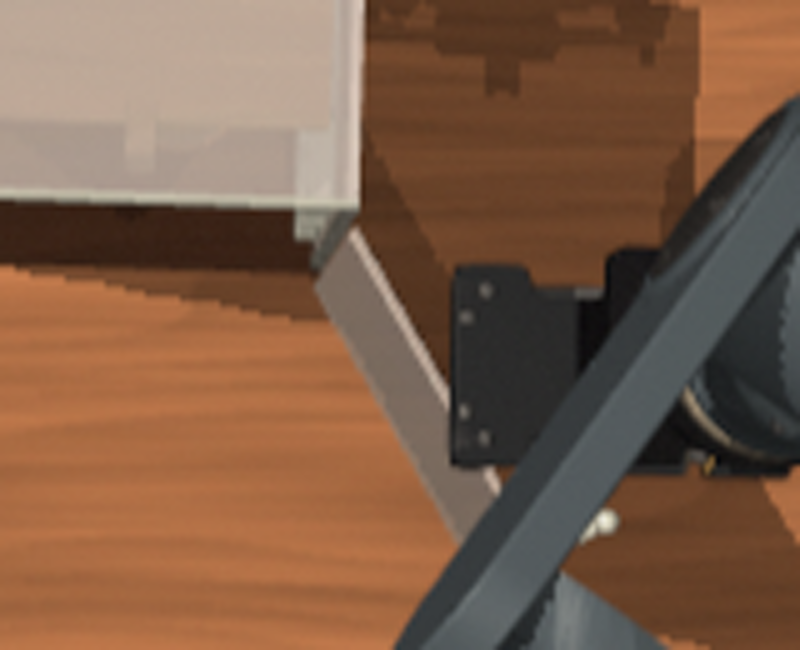

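Hand is right of the door, with its body about to pass above the 228 mm panel; lowering to z = 0.172.

Call:
send_rows:
  moves: [0,0,0,0,0,-1,-1,0,0,0,0,0,-2,-1,0,0,0,0,0,-2,-1,0,0,0,0,0,-2,-1,0,0,0,0,0,-2,-1,0,0,0,0,0,-1.6,-1,0,0,0,0,0,-0.5,-1,0,0,0,0,0,0,-1,0,0,0,0,0,0,-1]

```text
time_s: 33.2
position: [0.5959, -0.3, 0.1739]
tcp_rot: [[1.0, -0.018, 0.003], [-0.018, -1.0, 0.0], [0.003, -0.0, -1.0]]
force: [-0.9, -0.2, -0.5]
opening: 0.006
```

```bash
python3 -c "
from d import *
p=read_state()['position'];print(p)
W=[p[:2]]+[cen(a,extra=-.002) for a in (119,111,103,95,87,79,71,63,55,47,39,31,23)]
W=np.array(W);print((np.diff(W,axis=0)*100).round(2).tolist())"
```

```text
[ 0.59591468 -0.30002858  0.17390591]
[[-1.4, 3.43], [-0.98, 1.5], [-0.77, 1.67], [-0.52, 1.8], [-0.26, 1.73], [-0.04, 1.67], [0.19, 1.7], [0.44, 1.69], [0.69, 1.65], [0.94, 1.56], [1.19, 1.43], [1.41, 1.26], [1.62, 1.05]]
```

Call:
send_rows:
  moves: [0,0,0,-0.35,0.85,0,-1,0,0,0,-0.35,0.85,0,-1,0,0,0,-0.35,0.85,0,-1,0,0,0,-0.35,0.85,0,-1,0,0,0,-0.5,0.75,0,-1,0,0,0,-0.5,0.75,0,-1,0,0,0,-0.4,0.85,0,-1,0,0,0,-0.4,0.85,0,-1,0,0,0,-0.25,0.9,0,-1,0,0,0,-0.25,0.9,0,-1,0,0,0,-0.15,0.85,0,-1,0,0,0,-0.1,0.85,0,-1,0,0,0,0,0.85,0,-1,0,0,0,0,0.85,0,-1,0,0,0,0.1,0.85,0,-1,0,0,0,0.1,0.85,0,-1,0,0,0,0,0,0,-1]

```text
time_s: 34.9
position: [0.5578, -0.1635, 0.1729]
tcp_rot: [[1.0, -0.017, 0.001], [-0.017, -1.0, 0.002], [0.001, -0.002, -1.0]]
force: [-0.7, 1.0, 0.0]
opening: 0.004
```

```bash
python3 -c "
from d import *
snap('top','t21');crop('t21',260,160,180,140,4,'t21c');snap('side','s21');crop('s21',220,110,220,160,3.5,'s21c');s=read_state();print(s['position'],s['joint_positions'].round(1),s['force'],s['time_s'])"
```

```text
[ 0.55789686 -0.16459835  0.17291373] [-27.5  28.5  90.    0.1  61.4  63.5] [ 0.87822451  0.04227932 -0.15442694] 35.0
```

View pics/t21c.png

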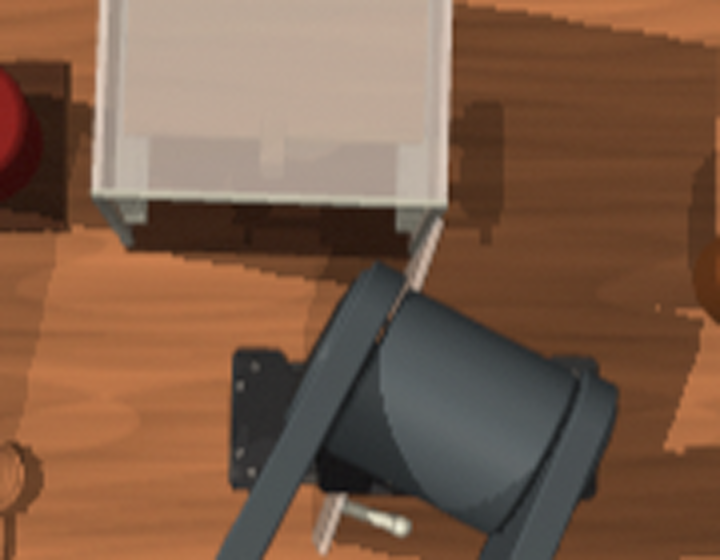

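View pics/s21c.png

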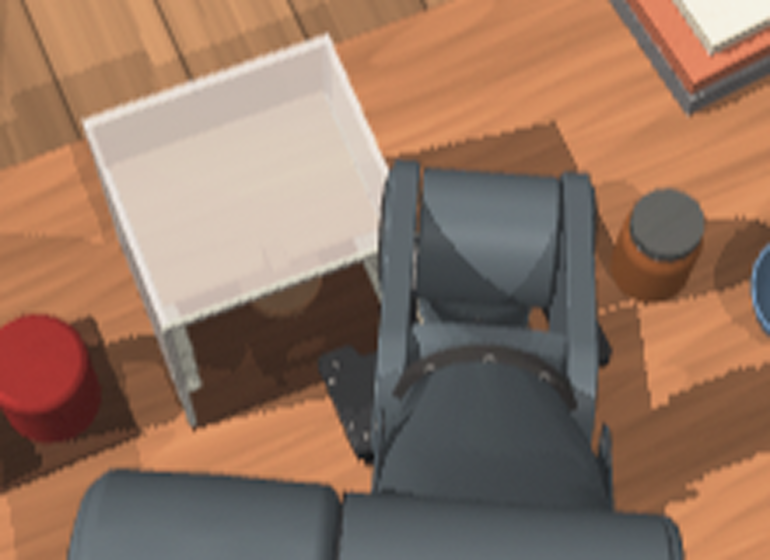

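Call:
send_rows:
  moves: [0,0,0,0.2,0.85,0,-1,0,0,0,0.25,0.85,0,-1,0,0,0,0.35,0.8,0,-1,0,0,0,0.35,0.8,0,-1,0,0,0,0.45,0.8,0,-1,0,0,0,0.5,0.75,0,-1,0,0,0,0.6,0.7,0,-1,0,0,0,0.6,0.7,0,-1,0,0,0,0.7,0.65,0,-1,0,0,0,0.7,0.6,0,-1,0,0,0,0.8,0.55,0,-1,0,0,0,0.8,0.5,0,-1,0,0,0,0,0,0,-1]

```text
time_s: 36.3
position: [0.6224, -0.0788, 0.173]
tcp_rot: [[1.0, -0.017, 0.003], [-0.017, -1.0, 0.001], [0.003, -0.001, -1.0]]
force: [0.1, 0.4, 0.5]
opening: 0.006
```

```bash
python3 -c "
from d import *
snap('top','t22');crop('t22',260,160,180,140,4,'t22c');s=read_state();print(s['position'],s['joint_positions'].round(1),s['force'],s['time_s'])
W=np.array([s['position'][:2]]+[cen(a,extra=-.002) for a in (15,7,0)]);print((np.diff(W,axis=0)*100).round(2).tolist())"
```

```text
[ 0.62165384 -0.07913565  0.17290892] [-17.5  31.9  83.4   0.1  64.7  73.4] [-0.49703212  1.12851044 -1.04998255] 36.35
[[1.71, 0.84], [1.91, 0.52], [1.65, 0.21]]
```

View pics/t22c.png

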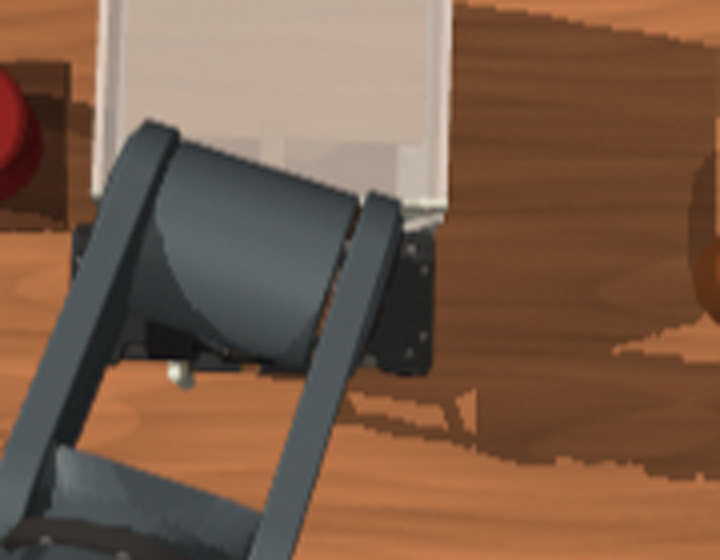

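Call:
send_rows:
  moves: [0,0,0,0.85,0.4,0,-1,0,0,0,0.85,0.4,0,-1,0,0,0,0.9,0.25,0,-1,0,0,0,0.9,0.25,0,-1,0,0,0,0.6,0.1,0,-1,0,0,0,0.5,0.05,0,-1,0,0,0,0,0,0,-1,0,0,0,0,0,0,-1]

```text
time_s: 37.15
position: [0.6672, -0.065, 0.1729]
tcp_rot: [[1.0, -0.018, 0.003], [-0.018, -1.0, 0.001], [0.003, -0.001, -1.0]]
force: [-0.3, -0.4, 0.1]
opening: 0.004
```

Call:
send_rows:
  moves: [0,0,0,0.2,0,0,-1,0,0,0,0.2,0,0,-1,0,0,0,0,0,0,-1]

```text
time_s: 37.45
position: [0.6674, -0.065, 0.173]
tcp_rot: [[1.0, -0.018, -0.006], [-0.018, -1.0, 0.001], [-0.006, -0.001, -1.0]]
force: [-8.4, -0.3, 4.4]
opening: 0.006
```

```bash
python3 -c "
from d import *
snap('top','t23');crop('t23',260,160,180,140,4,'t23c');snap('wrist','w23');s=read_state();print(s['position'],s['force'],s['time_s'])"
```

```text
[ 0.66739582 -0.0649888   0.17301259] [-8.20330131 -0.98853244  4.36797314] 37.55
```

View pics/w23.png

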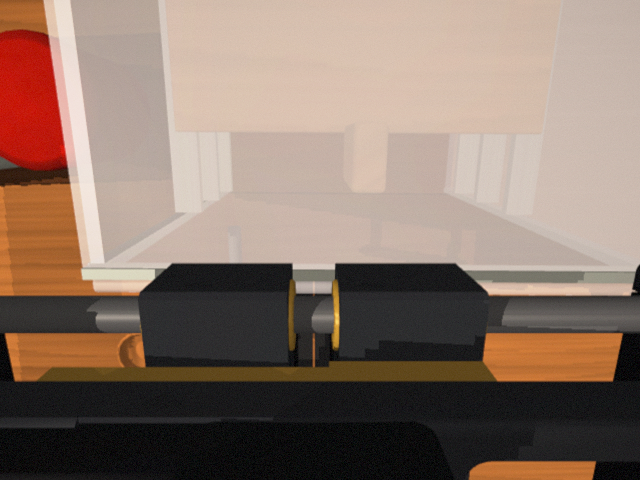

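View pics/t23c.png

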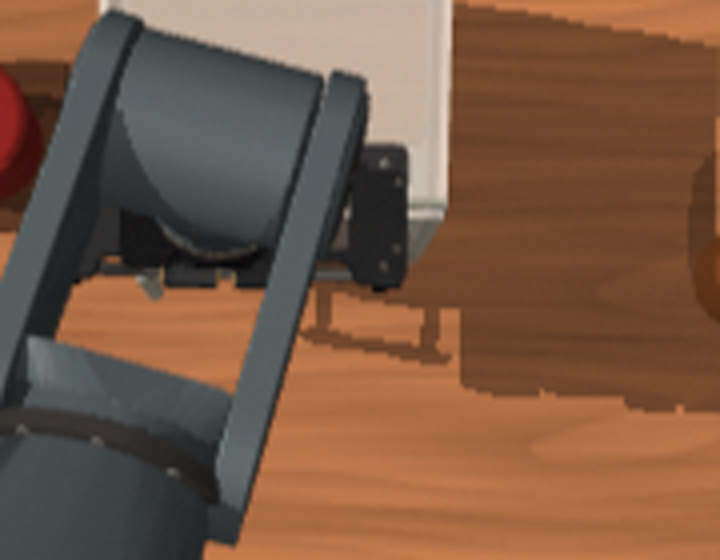

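Call:
send_rows:
  moves: [0,0,0,-0.5,0,0,-1,0,0,0,-1,0,0,-1,0,0,0,-2,0,0.5,-1,0,0,0,-2.5,0,1,-1,0,0,0,-3,0,1.5,-1,0,0,0,-3,0,2,-1,0,0,0,-3,2,2,-1,0,0,0,0,3,2,-1,0,0,0,0,3,1,-1,0,0,0,0,3,0,-1,0,0,0,0,3,0,-1,0,0,0,0,3,0,-1,0,0,0,0,0,0,-1,0,0,0,0,0,0,-1]

```text
time_s: 38.95
position: [0.5208, 0.1053, 0.2731]
tcp_rot: [[1.0, -0.017, 0.003], [-0.017, -1.0, 0.001], [0.003, -0.001, -1.0]]
force: [-0.0, -0.5, -0.9]
opening: 0.005
```

```bash
python3 -c "
from d import *
c=snap('top','t24');crop('t24',270,120,120,110,6,'t24c');c2=snap('side','s24');crop('s24',235,110,120,130,6,'s24c');s=read_state();print(s['position'],s['force'],s['time_s'])
P=T(case,[(-.092,-.101,.228),(-.092,.101,.228),(-.098,.101,.228),(-.092,.101,.006)])
print(((proj(c,P)-(270,120))*6).round(0).tolist(),((proj(c2,P)-(235,110))*6).round(0).tolist())"
```

```text
[0.5210282  0.1042457  0.27306951] [-0.31046264  0.01309804  0.6378105 ] 39.05
[[609.0, 552.0], [76.0, 536.0], [76.0, 551.0], [127.0, 609.0]] [[628.0, 399.0], [191.0, 559.0], [196.0, 571.0], [238.0, 721.0]]
```

View pics/t24c.png

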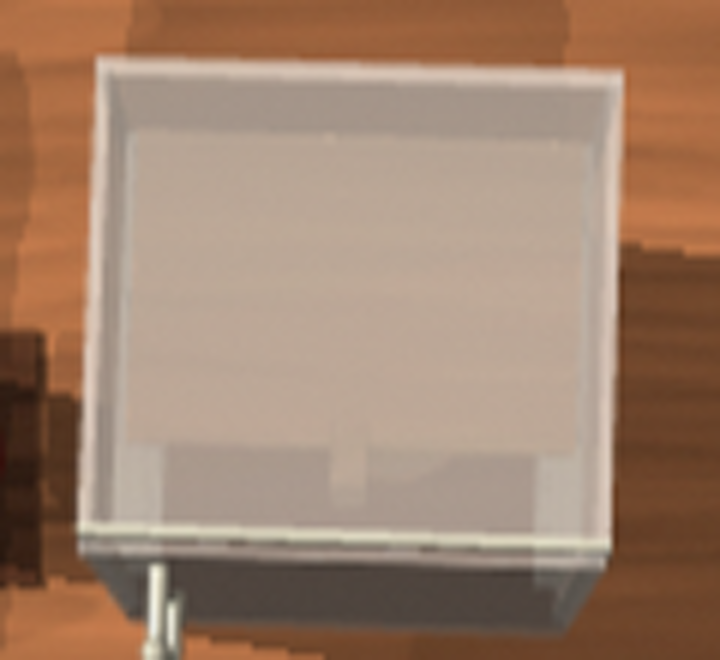

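View pics/s24c.png

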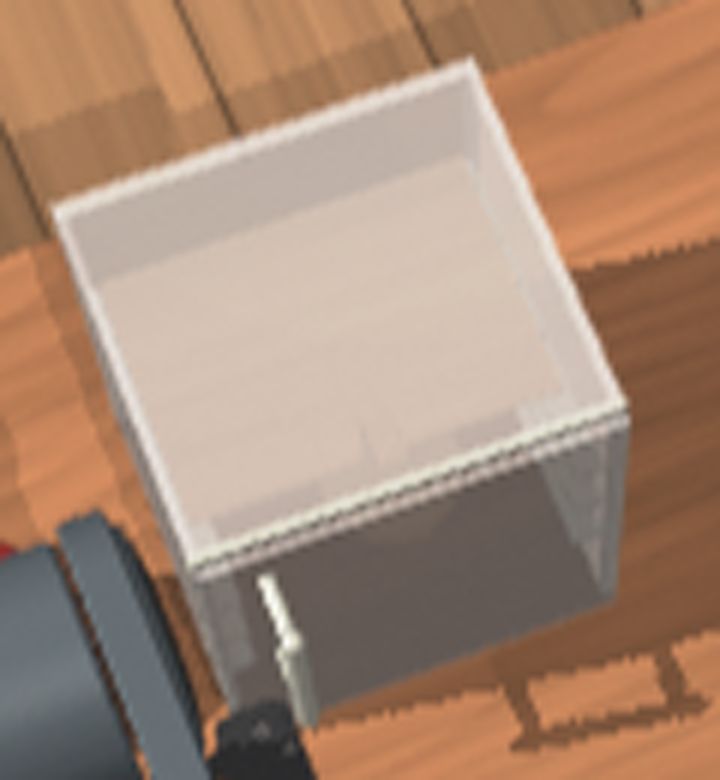

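View pics/t24.png

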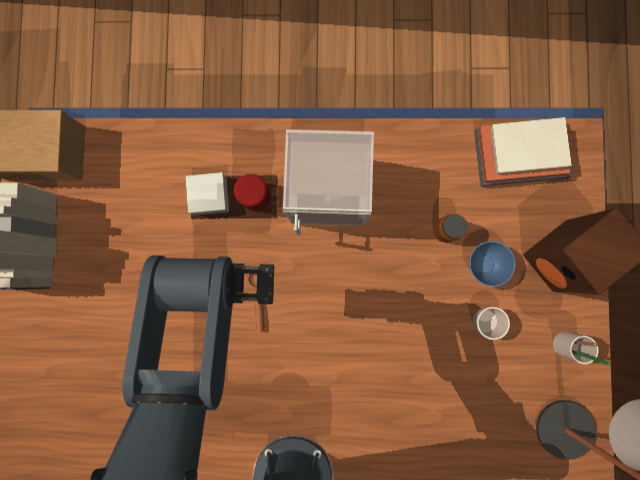

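```bash
python3 -c "
from d import *
from scipy.optimize import least_squares
t=ld('t24');s=ld('s24')
# refit per-view case from roof corners, then shelf x per view from front edge
for n,c,o,k,roof,fe in (('top',t,(270,120),6,[(97,60),(622,73),(79,531),(609,546)],[(162,441),(536,455)]),('side',s,(235,110),6,[(55,210),(472,62),(192,565),(627,408)],[(100,285),(470,158)])):
  R=np.array(roof,float)/k+o
  f=lambda p:(proj(c,T(p,[(.0895,.101,.231),(.0895,-.101,.231),(-.092,.101,.231),(-.092,-.101,.231)]))-R).ravel()
  p=least_squares(f,case[:3]).x
  for uv in fe:
    w=ray(c,np.array(uv,float)/k+o,.156)[:2]-p[:2]; cs,sn=np.cos(p[2]),np.sin(p[2]); print(n,(cs*w[0]+sn*w[1]).round(4),(-sn*w[0]+cs*w[1]).round(4))
"
python3 - <<'E'
import sys; sys.path.insert(0,'.')
import os; os.chdir('.')
from h import *
crop('t24',280,130,100,30,8,'t24e')
E
```

```text
top -0.043 0.076
top -0.0443 -0.0763
side 0.0864 0.0901
side 0.0843 -0.095
```

View pics/t24e.png

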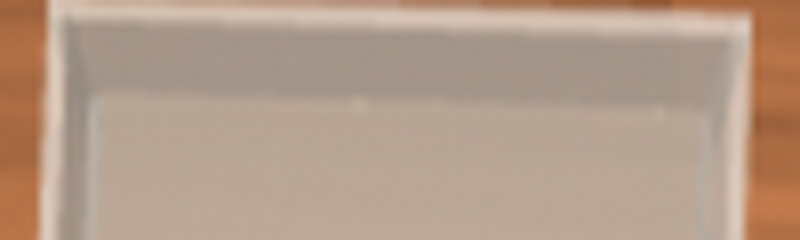

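```bash
python3 -c "
from rig import hand_in
print(hand_in())"
```

```text
the job is handed in; nothing more can be done
None
```

The shelf is in the case on the top rails (151 mm), pushed back to the wall, and the door is shut. I handed the job in at about 39 s, and no verdict comes back.

**Which rails:** the whisk holder stands inside and its top is at 136 mm, so the top pair was the lowest that cleared it.

**How it went:**
- I gripped the tab from above, slid the shelf in level and lowered it onto the rails.
- I pushed it back with closed fingers under the roof, then swung the door shut from its outer face.

**Last checks:**
- **Shelf:** the push force rose to about 7 N as the shelf stopped moving. The top camera puts its front edge at x = −43 to −44 mm in the case frame, against −43 mm when home.
- **Door:** it met its stop at about 8 N and looks parallel to the case front in the top and side pictures.
- **Other things:** the whisk holder was still in place when last seen just before the door was shut. The bystanders look unmoved in the last top picture, and the arm was clear.

**What disagreed:**
- **Back edge:** the side camera puts it at x = 84 to 86 mm, against 87.5 mm for the wall, with the right side about 2 mm lower. The top camera shows the edge parallel to the wall, so I took this as within reading and calibration error and did not push again.
- **Fingertips:** when closed they end about 12 mm short of the reported TCP, so contact with the tab came later than I had worked out.

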